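Pack a frame bar tight in the framing jig

ROBOT

A 6-joint arm with a two-finger parallel gripper is mounted at the origin on the work surface. World frame = base frame: x ahead of the robot, y to its left, z up, the work surface at z = 0. Lengths are in mm, angles in degrees, forces in N, time in s.
With the tool pointing down it reaches from about 300 to 850 mm from the base axis. Payload 4.2 kg.
Tool frame: the origin (TCP) lies at the very end of the fingers, on their centre line; the grasp point (between the pads) lies 19 mm behind it; z points along the fingers, y is the direction in which the jaws open and shut (so a half turn about z gives the same grasp; the last joint's range is limited). The gripper opens to 91 mm and grips with 3 to 60 N. Pads are 32 mm wide; open, the fingers measure 118 mm over their backs; the gripper's body (76 mm by 178 mm) begins 60 mm behind the grasp point.
Start: joints at [74.714, 18.312, 89.639, -0, 72.044, -1.146], TCP at [140.475, 557.593, 213.976] pointing down, gripper open.
Joint ranges: [-177.97, 177.97], [-48.28, 115.42], [12.27, 149.76], [-77.06, 257.06], [2.81, 150.46], [-146.56, 146.56]. Speed limits (degrees/s): [147.25, 147.25, 180, 180, 180, 180].

INTERFACE

Orientations are given as [roll, pitch, yaw] about the fixed x, y, z axes, in that order (R = Rz(yaw) Ry(pitch) Rx(roll)).
In Python, from workcell import env gives the robot as it stands. The module is installed in compiled form; this text tells all that it offers.
- The arm moves only by the tool arm_command, never from a script. Its argument "targets" is a list of rows, each a list of 5 numbers: the closure, from 0 (fully open) to 1 (shut), then the shift along the tool's x, y, z each as a share of 50 cm, from -1 to 1, then the turn about the tool's z as a share of pi/4 rad, from -1 to 1. A call has 1 to 8 rows; each row is the pose to reach, as a shift and turn from the pose measured when the call began, along the tool's axes at that moment; what a row does not reach only later rows make up. A row lasts 1/12 s, in which the tool goes at most 41.7 mm and 7.16 degrees, less where a joint would pass 70% of its speed; a pose out of reach is approached as far as the arm can. A call with a number of a shift or a turn outside -1 to 1 is refused whole. A call with a gripper value outside its range is refused whole. The fingers move at their own pace and stop on an object; "squeeze" is the grip in N (left out, the last holds). Time passes only in rows, so rows that repeat a pose let the fingers close. It gives the time, the measured TCP pose, the force and the opening at its end, in the units of the state.
- env.state(): the state, without advancing time (a new reading comes with each control period).
- env.grab_frame(name): name is "side" or "top" or "wrist"; returns the picture (400x640x3 uint8, red, green, blue); there is no depth.
- env.camera_params(name): a dict with "camera_matrix" (3x3 intrinsics, pixels), "dist_coeffs" ([k1, k2, p1, p2, k3] as OpenCV has them; the pictures are not rectified), "R" (3x3) and "t" (3): a world point X has camera coordinates R X + t; the wrist camera has in their place "hand_eye" (4x4, takes a point from camera to tool coordinates, whose origin is the TCP and whose axes are the flange's). Camera axes: x right, y down, z forward; pixel columns grow to the right and rows downward; lengths in mm; the calibration is good to about 2 mm. A picture is of the moment at which its call begins: read the wrist's pose just before it. camera_params takes no time and is no camera call.
- env.job_done(): hands the job in, once; it reports no verdict.
The state is a dict: "time_s": time; "qpos": joint angles; "qvel": joint speeds; "effort": joint torques, N m; "ee_pos": TCP position; "ee_rot": TCP orientation; "force": force on the tool from outside, world axes, zero at the start; "torque": the same for the moment, N m; "gripper_width": finger opening in mm.
Only numpy, scipy, OpenCV 4.12 (cv2) and the standard library are available. Lean on these libraries where they do the work, as an engineer would, in place of code of your own. Each camera call takes 0.05 s, during which the arm holds its last target.

TASK

Push the loose frame bar square and flush into the corner of the jig's two fences. Then try the wooden spacers from the sloping rack in the gap between the bar's free end and the metal stop, until you find the one that fits snugly (the thickest that goes in), and leave it standing upright, fully down on the jig board in that gap, with the bar still flush. Do not shift the jars, the palette knife or the tin lid.

Things in the scene. Friction and masses are not known exactly. Their poses are not given: they have to be found in the camera images.
- jig: Framing jig: plywood board 280 (x) x 320 (y) x 18 mm fixed to the bench, with two dark fences 26 mm high. Origin: centre of its underside, z up, board top at z = 18 mm. The long rail (y 20 to 150 mm) has its working face at x = +60, looking to -x; the end fence (x -130 to +76) has its face at y = +130, looking to -y. Corner at (60, 130). In front (-x) of the rail stand only the bar and one stop.
- bar_mid (a point): Loose frame bar: flat brown wood with square ends, 70 (x) x 140 (y) x 28 mm high, an 18 mm wide lip along its -x edge rising to 35 mm; about 180 g, slides. Point: its centre, 14 mm up. Starts on the board, askew, its centre 50 to 75 mm (x) and 20 to 60 mm (y) short of home. When flush, its centre is at jig (25, 60), its -y end at jig y = -10 mm, its axes along the jig's.
- stop_place (a point): Point on the board's top, jig (42.5, -60, 18) mm: where the metal stop in use is screwed down. That stop is 28 mm high and spans jig x 25 to 60 mm, from jig y = -90 up to the gap; the gap runs from there in +y to the bar's -y end. The bar is wider, so the near part of its end (jig x -10 to 25) is free to push on.
- gap_place (a point): Point on the board's top, jig (42.5, -18, 18) mm, in the gap: 28 mm deep, open upwards and to both sides in x. Its width depends on the stop in use; with the bar flush it is about 2.2 mm more than the thickness of one spacer, so that spacer's centre belongs half its thickness + 1.1 mm from the bar's end (jig y = -10).
- rack: Wooden sloping rack fixed to the bench, base 120 x 220 mm. Origin: centre of its underside. Three slots 24 mm wide at y = -70, 0, 70 mm; in each a spacer leans 35 degrees from vertical, top towards the rack's -x, the centre of its foot at x = 0, 30 mm above the bench. The slot's walls and back rise 32 to 40 mm along the spacer: its upper 50 mm is free. Open on the upper (+x) side.
- spacer_a_mid (a point): The thinnest spacer: plain pale wooden slat 11 mm thick (its y) x 30 mm wide (its x) x 90 mm long (its z, foot to top; it leans 35 degrees in the rack). Point: its centre. It starts in any of the rack's slots. Grip it in its upper third, clear of the slot walls and later of bar and stop.
- spacer_b_mid (a point): The middle spacer: plain pale wooden slat 16 mm thick (its y) x 30 mm wide (its x) x 90 mm long (its z, foot to top; it leans 35 degrees in the rack). Point: its centre. It starts in any of the rack's slots. Grip it in its upper third, clear of the slot walls and later of bar and stop.
- spacer_c_mid (a point): The thickest spacer: plain pale wooden slat 21 mm thick (its y) x 30 mm wide (its x) x 90 mm long (its z, foot to top; it leans 35 degrees in the rack). Point: its centre. It starts in any of the rack's slots. Grip it in its upper third, clear of the slot walls and later of bar and stop.
- stop_a: One of three look-alike aluminium stop blocks, 35 x 57 to 67 x 28 mm, screwed to the jig, of unequal length so that each leaves a different gap. Origin: on its underside, at its screws. One (it varies which) stands at stop_place and is in use; the other two are parked behind the rail.
- stop_b: One of three look-alike aluminium stop blocks, 35 x 57 to 67 x 28 mm, screwed to the jig, of unequal length so that each leaves a different gap. Origin: on its underside, at its screws. One (it varies which) stands at stop_place and is in use; the other two are parked behind the rail.
- stop_c: One of three look-alike aluminium stop blocks, 35 x 57 to 67 x 28 mm, screwed to the jig, of unequal length so that each leaves a different gap. Origin: on its underside, at its screws. One (it varies which) stands at stop_place and is in use; the other two are parked behind the rail.
- brush_jar: Glass jar of brushes, 72 mm across, 110 mm high (230 with brushes); origin under its centre. To be left alone.
- medium_jar: Closed round jar, 68 mm across, 90 mm high; origin under its centre. To be left alone.
- palette_knife: Palette knife 200 mm long lying on the bench; origin under its middle. To be left alone.
- tin_lid: Round tin lid 80 mm across, 10 mm thick, lying on the bench; origin under its centre. To be left alone.
Not all that is in view belongs to the job. Leave any pink look-alike of the part that bears spacer_b_mid alone. Leave any red look-alike of the part that bears spacer_c_mid alone.

How it is judged:
By the outcome, as a careful person would: the job done as asked, in the order asked, and still so for the second after the job is handed in, with the robot touching nothing.
It also fails if it takes over 72 s, if anything falls off the work surface, if the arm or the gripper's body presses on something with over 40 N, if the wrist force passes 120 N, or if a joint passes its speed limit or range.

## Working session

There is one attempt and no reset: what is moved stays moved. The work goes in short steps, Python scripts to look and compute and a tool call to move; the robot and the scene stay as the last step left them, time stands still between calls to the robot, and variables do not carry over. Pictures are saved under pics/ and viewed, and the job is handed in when it is done.

Besides the shell and the picture viewer there is one more tool, called after "Call:" as name(argument=value, ...) on one line, values as JSON. arm_command: Moves the arm, as the interface text tells. Shift numbers are shares of 50 cm and turn numbers shares of pi/4 rad, none past 1 either way. Its arguments: {"type":"object","properties":{"targets":{"type":"array"},"squeeze":{"type":"number"}},"required":["targets"]}

```bash
mkdir -p pics; cat > h.py <<'E'
from workcell import env
import numpy as np, cv2
from scipy.spatial.transform import Rotation as Ro
def snap(n,f):
    im=env.grab_frame(n); cv2.imwrite(f'pics/{f}.png',im[:,:,::-1]); return im
E
python3 - <<'E'
from h import *
print(env.state())
for n in ["side","top","wrist"]:
    print(n,env.camera_params(n)); snap(n,n+'0')
E
```

```text
{'time_s': 0.0, 'qpos': array([ 7.47120048e+01,  1.83510597e+01,  8.97061572e+01, -9.48799040e-04,
        7.20437025e+01, -1.14606906e+00]), 'qvel': array([ 0.05357389,  0.03093029, -0.00095683,  0.01077124, -0.05782355,
        0.1135382 ]), 'effort': array([-4.37908493e-04, -4.12469566e+01, -2.31966162e+01,  7.27218948e-02,
        4.58573992e-02, -1.55551329e-04]), 'ee_pos': array([140.3595525 , 557.08571172, 213.12779682]), 'ee_rot': array([-1.79899083e+02, -1.11663368e-03,  1.65858366e+02]), 'force': array([ 0.53743597, -0.68150241, -0.30462828]), 'torque': array([-0.01697989,  0.03676861,  0.00152096]), 'gripper_width': 91.03335571302567}
side {'camera_matrix': array([[457.35489884,   0.        , 315.52357197],
       [  0.        , 457.35489884, 199.05691632],
       [  0.        ,   0.        ,   1.        ]]), 'dist_coeffs': array([-0.04389227,  0.        ,  0.        ,  0.        ,  0.        ]), 'R': array([[ 0.99805803, -0.06226722, -0.00172093],
       [-0.04612179, -0.72013527, -0.69229905],
       [ 0.04186823,  0.691034  , -0.72160867]]), 't': array([-479.36566695,  
[... 428 characters left out ...]
38, -0.99673229]]), 't': array([  -4.75043291,  492.50086017, 1059.63061054])}
wrist {'camera_matrix': array([[342.39041642,   0.        , 325.24605746],
       [  0.        , 342.39041642, 202.19912221],
       [  0.        ,   0.        ,   1.        ]]), 'dist_coeffs': array([-0.02213138,  0.        ,  0.        ,  0.        ,  0.        ]), 'hand_eye': array([[-1.45342362e-03, -9.67146529e-01, -2.54215418e-01,
         7.19496094e+01],
       [ 9.99998899e-01, -1.48181975e-03, -7.97952896e-05,
         9.20039812e-01],
       [-2.99527688e-04, -2.54215254e-01,  9.67147618e-01,
        -1.71050616e+02],
       [ 0.00000000e+00,  0.00000000e+00,  0.00000000e+00,
         1.00000000e+00]])}
```

View pics/side0.png

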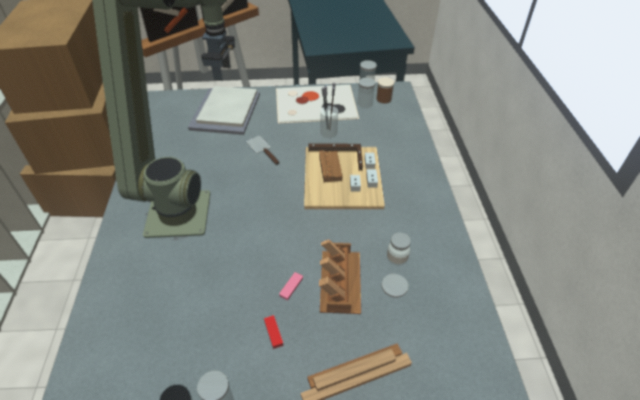

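View pics/top0.png

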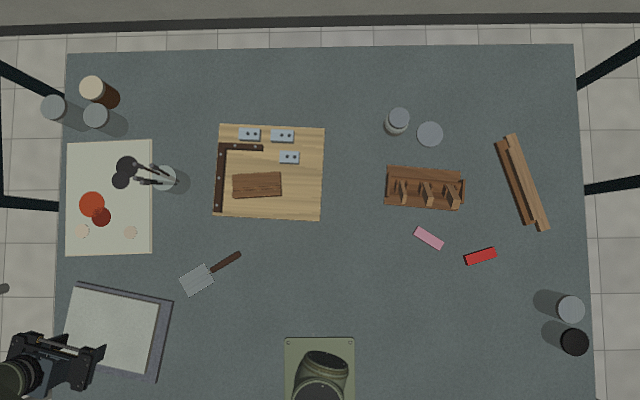

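View pics/wrist0.png

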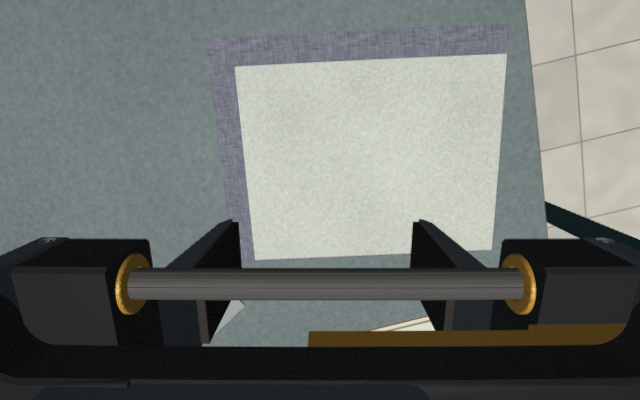

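```bash
cat >> h.py <<'E'
def ray(n,uv,z,st=None):
    p=env.camera_params(n); uv=np.array(uv,float).reshape(-1,1,2)
    q=cv2.undistortPoints(uv,p['camera_matrix'],p['dist_coeffs']).reshape(-1,2)
    d=np.c_[q,np.ones(len(q))]
    if n=='wrist':
        H=p['hand_eye']; Rt=Ro.from_euler('xyz',st['ee_rot'],degrees=True).as_matrix()
        D=d@(Rt@H[:3,:3]).T; C=Rt@H[:3,3]+st['ee_pos']
    else:
        D=d@p['R']; C=-p['R'].T@p['t']
    z=np.broadcast_to(z,len(D))
    return C+D*((z-C[2])/D[:,2])[:,None]
E
python3 - <<'E'
from h import *
im=cv2.imread('pics/top0.png')
cv2.imwrite('pics/c1.png',cv2.resize(im[110:235,130:340],None,fx=3.8,fy=3.8,interpolation=cv2.INTER_CUBIC))
cv2.imwrite('pics/c2.png',cv2.resize(im[95:275,370:560],None,fx=3.3,fy=3.3,interpolation=cv2.INTER_CUBIC))
E
```

```text
(no output)
```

View pics/c1.png

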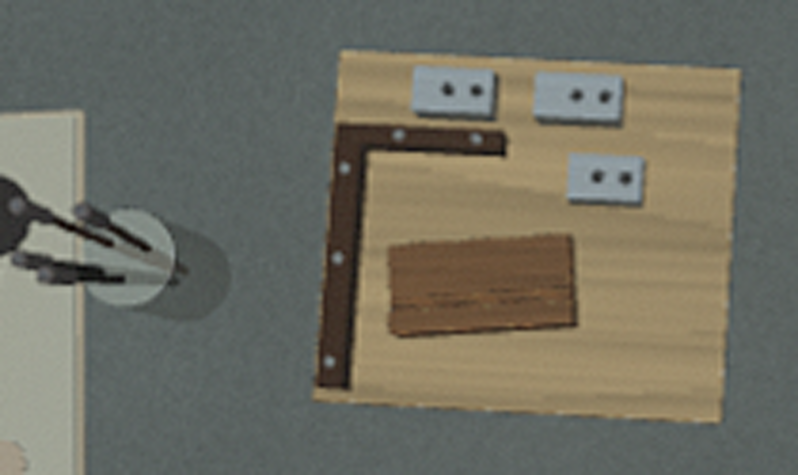

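View pics/c2.png

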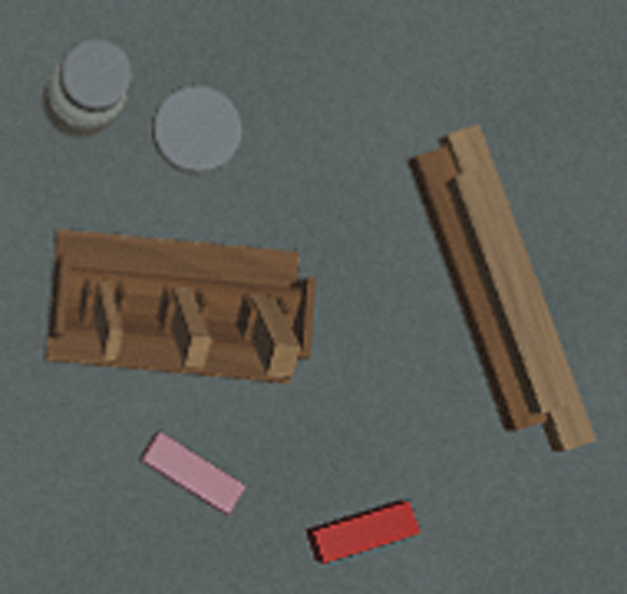

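```bash
python3 - <<'E'
from h import *
f=lambda a:[(130+x/3.8,110+y/3.8) for x,y in a]
P=ray('top',f([(341,50),(741,68),(720,423),(315,402)]),18)
print(P.round(1)); c=P.mean(0)
ex=(P[0]+P[1]-P[2]-P[3]); ey=(P[0]+P[3]-P[1]-P[2])
print(c, np.degrees(np.arctan2(ex[1],ex[0])),np.degrees(np.arctan2(-ey[0],ey[1])), np.linalg.norm(ex)/2,np.linalg.norm(ey)/2)
print('bar',ray('top',f([(388,247),(573,235),(577,325),(393,337)]),[46,46,53,53]).round(1))
print('stop',ray('top',f([(568,154),(643,158),(641,200),(568,197)]),46).round(1))
print('parked',ray('top',f([(414,67),(495,69),(535,72),(622,76)]),46).round(1))
g=lambda a:[(370+x/3.3,95+y/3.3) for x,y in a]
R=ray('top',g([(57,230),(298,252),(292,382),(46,358)]),0)
print('rack',R.round(1))
print('sp tops',ray('top',g([(112,343),(197,352),(281,362)]),100).round(1))
E
```

```text
[[737.8 294.5  18. ]
 [717.7 -24.1  18. ]
 [437.8  -4.9  18. ]
 [457.4 311.3  18. ]]
[587.66522712 144.20040559  18.        ] -3.675873108350469 -3.567333960521457 280.70410882503916 317.9707451246545
bar [[574.3 247.5  46. ]
 [581.6 105.3  46. ]
 [511.8 101.5  53. ]
 [504.4 241.2  53. ]]
stop [[644.4 109.2  46. ]
 [640.5  51.5  46. ]
 [607.9  53.2  46. ]
 [611.  109.2  46. ]]
parked [[714.7 228.8  46. ]
 [712.  165.7  46. ]
 [709.1 134.7  46. ]
 [704.8  67.4  46. ]]
rack [[ 606.8 -210.5    0. ]
 [ 583.8 -429.2    0. ]
 [ 465.4 -419.1    0. ]
 [ 489.6 -197.8    0. ]]
sp tops [[ 493.9 -237.2  100. ]
 [ 485.7 -306.7  100. ]
 [ 476.7 -375.3  100. ]]
```

```bash
cat >> h.py <<'E'
JC=np.array([587.7,144.2]);JY=-3.6
def j2w(x,y,z=0,c=None,yaw=None):
    c=JC if c is None else c; yaw=JY if yaw is None else yaw
    a=np.radians(yaw); R=np.array([[np.cos(a),-np.sin(a)],[np.sin(a),np.cos(a)]])
    return np.r_[c+R@[x,y],z]
def w2j(P,c=None,yaw=None):
    c=JC if c is None else c; yaw=JY if yaw is None else yaw
    a=np.radians(yaw); R=np.array([[np.cos(a),-np.sin(a)],[np.sin(a),np.cos(a)]])
    P=np.atleast_2d(P); return np.c_[(P[:,:2]-c)@R,P[:,2]]
def go(w,yaw,st=None):
    st=st or env.state()
    Rt=Ro.from_euler('xyz',st['ee_rot'],degrees=True).as_matrix()
    d=Rt.T@(np.array(w)-st['ee_pos'])/500
    dy=(yaw-st['ee_rot'][2]+180)%360-180
    print('shift',d.round(4),'turn',round(-dy/45,4),'dist',round(np.linalg.norm(d)*500,1))
E
python3 - <<'E'
from h import *
w=j2w(-42,-82,200);print(w);go(w,176.4)
E
```

```text
[540.6340548   64.99901009 200.        ]
shift [-1.0168 -0.759   0.0276] turn -0.2342 dist 634.6
```

Call:
arm_command(targets=[[0,-0.51,-0.38,0.01,-0.15],[0,-0.51,-0.38,0.01,-0.234],[0.5,-0.51,-0.38,0.01,-0.234],[0.9,-0.51,-0.38,0.01,-0.234],[1,-0.51,-0.38,0.01,-0.234],[1,-0.51,-0.38,0.01,-0.234],[1,-0.51,-0.38,0.01,-0.234],[1,-0.51,-0.38,0.01,-0.234]], squeeze=10)

```text
time_s: 0.82
ee_pos: [342.6, 307.7, 208.5]
ee_rot: [-179.9, 0.0, 176.3]
force: [0.5, 0.4, -0.7]
gripper_width: 54.0
```

```bash
python3 - <<'E'
from h import *
w=j2w(-42,-82,120);go(w,176.4);print(env.state()['time_s'])
E
```

```text
shift [-0.4265 -0.4584  0.1782] turn -0.0021 dist 325.5
0.8167
```

Call:
arm_command(targets=[[1,-0.426,-0.458,0.178,0],[1,-0.426,-0.458,0.178,0],[1,-0.426,-0.458,0.178,0],[1,-0.426,-0.458,0.178,0],[1,-0.426,-0.458,0.178,0],[1,-0.426,-0.458,0.178,0],[1,-0.426,-0.458,0.178,0],[1,-0.426,-0.458,0.178,0]])

```text
time_s: 1.48
ee_pos: [541.4, 62.9, 119.1]
ee_rot: [-179.8, -0.0, 176.2]
force: [1.3, 0.2, 0.7]
gripper_width: 1.5
```

```bash
python3 - <<'E'
from h import *
st=env.state();print(st['time_s'],st['ee_pos'],w2j(st['ee_pos']),st['gripper_width'])
snap('wrist','w1')
go(j2w(-42,-82,27),176.4)
E
```

```text
1.4833 [541.38918936  62.90097984 119.12468931] [[-41.11461912 -84.04647497 119.12468931]] 1.4934086321615803
shift [0.0095 0.0131 0.1808] turn -0.0059 dist 90.7
```

View pics/w1.png

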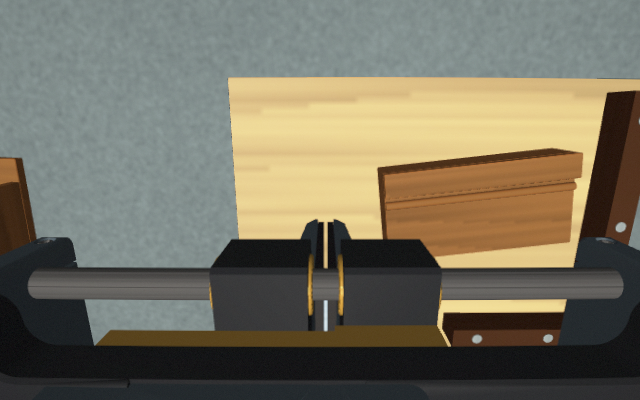

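Call:
arm_command(targets=[[1,0.01,0.01,0.1,0],[1,0.01,0.01,0.18,0],[1,0.01,0.01,0.18,0],[1,0.01,0.02,0.18,0],[1,0.01,0.05,0.18,0],[1,0.01,0.07,0.18,0],[1,0.01,0.09,0.18,0],[1,0.01,0.1,0.18,0]])

```text
time_s: 2.2
ee_pos: [544.4, 110.0, 28.9]
ee_rot: [-179.7, 0.3, 176.2]
force: [-0.4, -1.6, 1.7]
gripper_width: 0.3
```

```bash
python3 - <<'E'
from h import *
st=env.state();print(st['time_s'],st['ee_pos'],w2j(st['ee_pos']),st['force'])
snap('wrist','w2')
E
```

```text
2.2 [544.3501328  109.96714922  28.89409793] [[-41.11482765 -36.88726075  28.89409793]] [-0.40654667 -1.55372674  1.71986384]
```

View pics/w2.png

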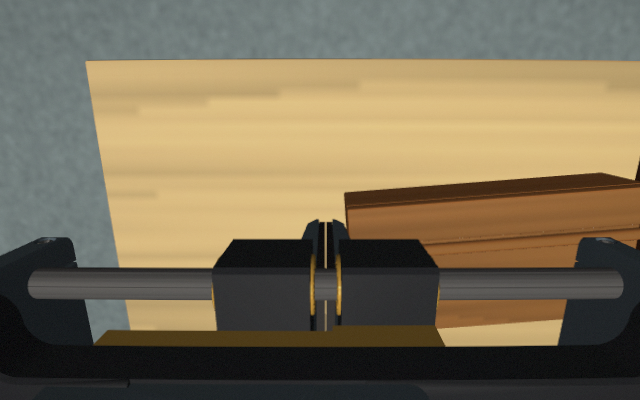

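Call:
arm_command(targets=[[1,0,0.01,0,0],[1,0,0.018,0,0],[1,0,0.024,0,0],[1,0,0.03,0,0],[1,0,0.034,0,0],[1,0,0.034,0,0]])

```text
time_s: 2.75
ee_pos: [545.1, 125.9, 28.8]
ee_rot: [-179.5, 0.2, 176.3]
force: [-0.5, -6.2, 5.0]
gripper_width: 0.7
```

```bash
python3 - <<'E'
from h import *
st=env.state();print(st['time_s'],st['ee_pos'],w2j(st['ee_pos']),st['force'])
im=snap('top','t2')
cv2.imwrite('pics/t2c.png',cv2.resize(im[110:235,130:340,::-1],None,fx=3.8,fy=3.8,interpolation=cv2.INTER_CUBIC))
E
```

```text
2.75 [545.08711041 125.88489357  28.79951211] [[-41.37878774 -20.95465123  28.79951211]] [-0.52099252 -6.23838409  4.97644431]
```

View pics/t2c.png

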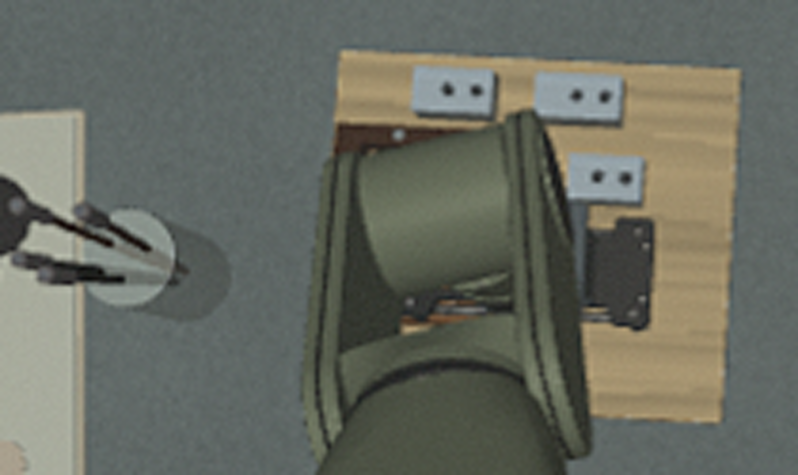

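Call:
arm_command(targets=[[1,0,0.006,0,0],[1,0,0.012,0,0],[1,0,0.016,0,0],[1,0,0.016,0,0]])

```text
time_s: 3.13
ee_pos: [542.5, 127.4, 28.7]
ee_rot: [-178.8, -0.2, 176.7]
force: [-4.8, -23.3, 9.9]
gripper_width: 0.9
```

```bash
python3 - <<'E'
from h import *
st=env.state();print(st['time_s'],st['ee_pos'],w2j(st['ee_pos']),st['force'])
snap('wrist','w3')
E
```

```text
3.1333 [542.45854317 127.36368171  28.69616438] [[-44.09502198 -19.64383024  28.69616438]] [ -4.75486543 -23.34462956   9.87482964]
```

View pics/w3.png

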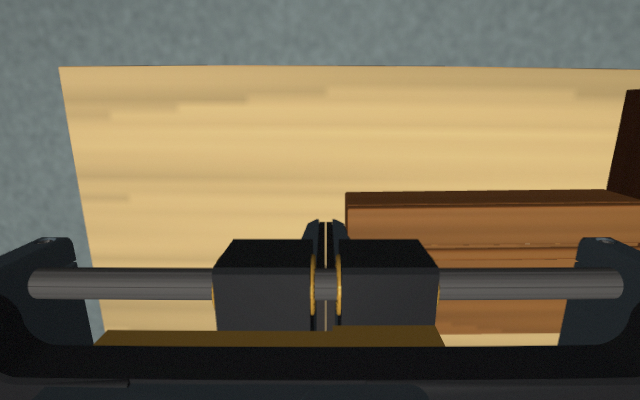

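Call:
arm_command(targets=[[1,0,-0.04,0,0],[1,0,-0.04,-0.08,0],[0.3,0.06,-0.02,-0.15,0],[0.2,0.13,0.08,-0.15,0],[0.2,0.13,0.16,-0.15,0],[0.2,0.13,0.16,-0.15,0]])

```text
time_s: 3.68
ee_pos: [481.6, 215.9, 103.3]
ee_rot: [-179.0, -0.1, 176.6]
force: [0.5, 0.4, -0.4]
gripper_width: 24.1
```

```bash
python3 - <<'E'
from h import *
st=env.state();print(st['time_s'],st['ee_pos'],w2j(st['ee_pos']),st['force'],st['gripper_width'])
snap('wrist','w4')
go(j2w(-112,58,27),176.4)
E
```

```text
3.6833 [481.62572372 215.87641671 103.29499571] [[-110.36556237   64.87452076  103.29499571]] [ 0.51051724  0.44910823 -0.38730989] 24.067031318110114
shift [ 0.0034 -0.0149  0.1522] turn 0.0076 dist 76.5
```

View pics/w4.png

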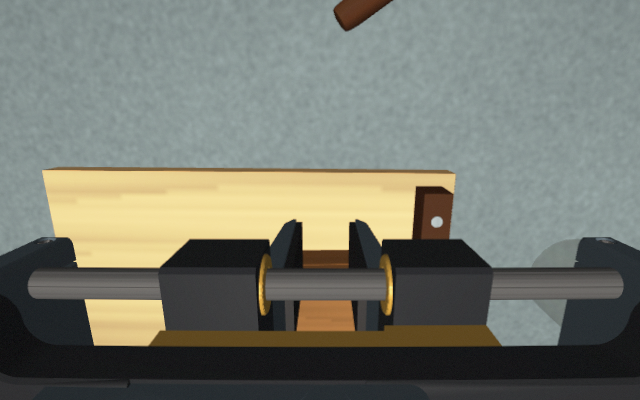

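```bash
python3 - <<'E'
from h import *
st=env.state()
print(w2j(ray('wrist',[(325,250),(340,250)],53,st)))
E
```

```text
[[-89.74388338  66.73083287  53.        ]
 [-89.85738263  77.12046313  53.        ]]
```

Call:
arm_command(targets=[[0.2,0.03,-0.015,0.0,0],[0.2,0.03,-0.015,0.07,0],[0.2,0.03,-0.015,0.14,0],[0.2,0.03,-0.015,0.152,0],[0.2,0.03,-0.015,0.152,0],[0.2,0.0,-0.015,0.152,0],[0.2,-0.03,-0.015,0.152,0],[0.2,-0.06,-0.015,0.152,0]])

```text
time_s: 4.4
ee_pos: [512.8, 207.5, 28.9]
ee_rot: [-179.2, 0.0, 176.7]
force: [-1.2, 0.0, 0.2]
gripper_width: 72.9
```

```bash
python3 - <<'E'
from h import *
st=env.state();print(st['time_s'],st['ee_pos'],w2j(st['ee_pos']),st['force'],st['gripper_width'])
snap('wrist','w5')
go(j2w(-26,58,27),176.4)
E
```

```text
4.4 [512.81066539 207.5092455   28.88684538] [[-78.71677803  58.48197893  28.88684538]] [-1.24678696  0.00721681  0.17530929] 72.91622481102863
shift [-0.0976 -0.0027  0.0051] turn 0.0065 dist 48.9
```

View pics/w5.png

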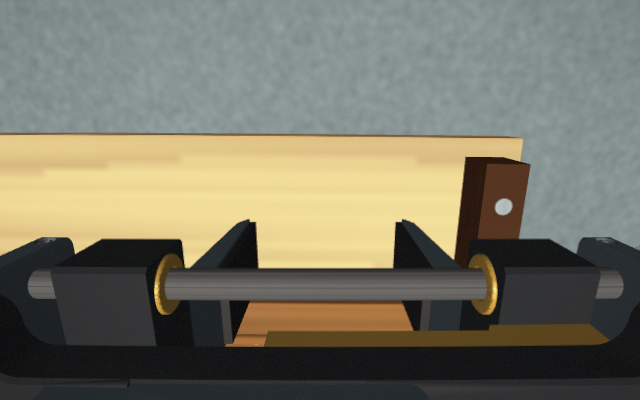

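Call:
arm_command(targets=[[0.2,-0.02,-0.003,0.003,0],[0.2,-0.04,-0.003,0.003,0],[0.2,-0.06,-0.003,0.003,0],[0.2,-0.075,-0.003,0.003,0],[0.2,-0.088,-0.003,0.003,0],[0.2,-0.098,-0.003,0.003,0],[0.2,-0.104,-0.003,0.003,0],[0.2,-0.104,-0.003,0.003,0]])

```text
time_s: 5.12
ee_pos: [565.3, 203.5, 28.0]
ee_rot: [-179.2, -0.1, 176.6]
force: [-8.7, 1.7, 6.6]
gripper_width: 73.0
```

```bash
python3 - <<'E'
from h import *
st=env.state();print(st['time_s'],st['ee_pos'],w2j(st['ee_pos']),st['force'],st['torque'])
E
```

```text
5.1167 [565.27116563 203.5305146   27.99537427] [[-26.10997003  57.80512122  27.99537427]] [-8.68181096  1.68019295  6.62227223] [ 2.99002387e-01  1.43367784e+00 -5.48467803e-04]
```

Call:
arm_command(targets=[[0.2,-0.007,0,0,0],[0.2,-0.014,0,0,0],[0.2,-0.014,0,0,0]])

```text
time_s: 5.37
ee_pos: [565.1, 203.5, 28.0]
ee_rot: [-179.1, -1.0, 176.6]
force: [-17.6, 3.9, 13.6]
gripper_width: 72.5
```

```bash
python3 - <<'E'
from h import *
st=env.state();print(st['time_s'],st['ee_pos'],w2j(st['ee_pos']),st['force'],st['torque'])
snap('wrist','w6')
E
```

```text
5.3667 [565.08576327 203.47140578  27.98696531] [[-26.29129506  57.73448753  27.98696531]] [-17.61838002   3.8591362   13.63972675] [0.688295   2.79099157 0.07646902]
```

View pics/w6.png

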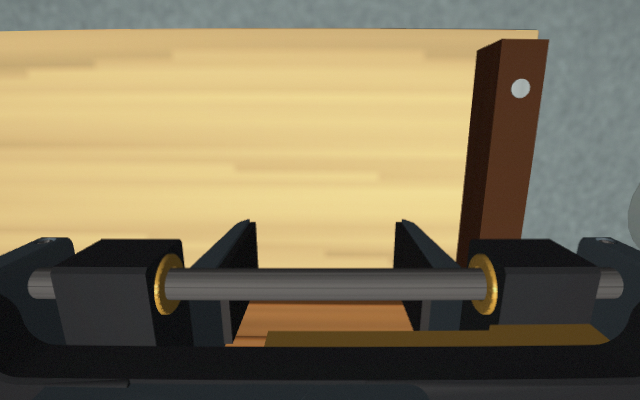

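Call:
arm_command(targets=[[0.2,0.03,0,0,0],[0.2,0.03,0,-0.08,0],[0.2,0.03,0,-0.16,0],[0.2,-0.04,-0.02,-0.25,0],[0.6,-0.12,-0.05,-0.26,0],[1,-0.2,-0.08,-0.26,0],[1,-0.28,-0.08,-0.26,0],[1,-0.28,-0.08,-0.26,0]])

```text
time_s: 6.08
ee_pos: [710.4, 155.0, 156.2]
ee_rot: [-179.1, -0.6, 176.4]
force: [0.0, 0.3, -0.1]
gripper_width: 49.6
```

```bash
python3 - <<'E'
from h import *
st=env.state();print(st['time_s'],st['ee_pos'],w2j(st['ee_pos']),st['ee_rot'],np.abs(st['qvel']).max())
import json; json.dump({k:np.array(v).tolist() for k,v in st.items()},open('st7.json','w'))
snap('wrist','w7')
E
```

```text
6.0833 [710.40376045 155.01274512 156.17740458] [[121.78269472  18.49604151 156.17740458]] [-179.10232446   -0.64215632  176.44844668] 17.828736192232636
```

View pics/w7.png

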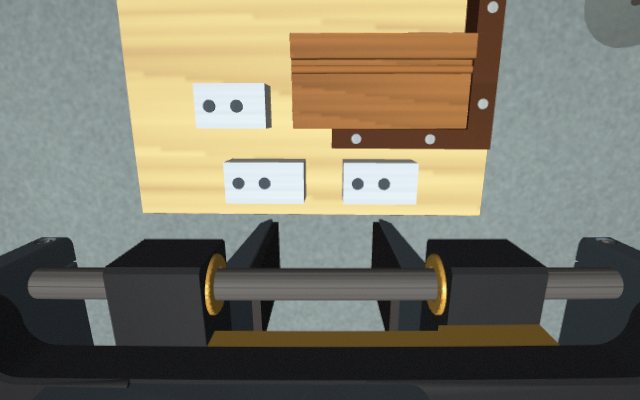

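Call:
arm_command(targets=[[1,0,0,0,0],[1,0,0,0,0]])

```text
time_s: 6.3
ee_pos: [709.9, 155.0, 154.4]
ee_rot: [-179.1, -0.8, 176.4]
force: [-0.5, -0.6, -0.5]
gripper_width: 31.7
```

```bash
python3 - <<'E'
from h import *
st=env.state();print(st['time_s'],st['ee_pos'],st['ee_rot'],np.abs(st['qvel']).max())
import json; json.dump({k:np.array(v).tolist() for k,v in st.items()},open('st8.json','w'))
im=snap('wrist','w8')[:,:,::-1]
cv2.imwrite('pics/w8c.png',cv2.resize(im[0:225,110:510],None,fx=2,fy=2,interpolation=cv2.INTER_CUBIC))
E
```

```text
6.3 [709.94949599 155.02533561 154.37051982] [-179.07117272   -0.78017355  176.43061009] 1.7234730155226021
```

View pics/w8c.png

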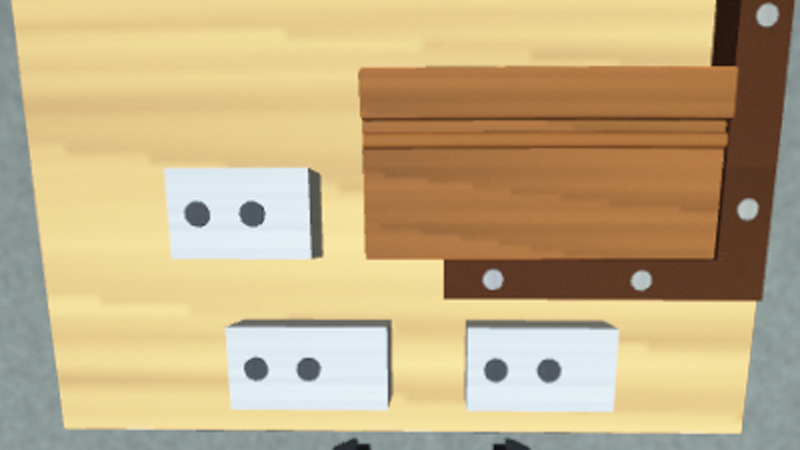

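```bash
cat >> h.py <<'E'
import json
def ls(f): return {k:np.array(v) for k,v in json.load(open(f)).items()}
E
python3 - <<'E'
from h import *
st=ls('st8.json')
f=lambda a:[(110+x/2,y/2) for x,y in a]
def P(n,a,z):
    p=ray('wrist',f(a),z,st);print(n,p.round(1).tolist(),w2j(p)[:,:2].round(1).tolist());return p
b=P('bar',[(366,258),(716,258),(363,150),(724,150)],46)
l=P('lip',[(359,70),(738,66),(361,117),(735,117)],53)
s=P('stop',[(309,168),(314,257),(165,169),(171,258)],46)
P('park',[(229,327),(389,327),(466,328),(617,328)],46)
r=P('railtop',[(445,260),(445,298),(762,300)],44)
c=P('board',[(65,428),(743,433)],18)
for q in (b[1]-b[0],l[1]-l[0],c[1]-c[0]): print(np.degrees(np.arctan2(-q[0],q[1])))
E
```

```text
bar [[648.1, 132.2, 46.0], [656.7, 272.0, 46.0], [607.0, 134.5, 46.0], [615.8, 273.9, 46.0]] [[61.0, -8.2], [60.8, 131.9], [19.9, -8.4], [19.9, 131.2]]
lip [[579.8, 136.2, 53.0], [587.3, 275.3, 53.0], [596.1, 135.5, 53.0], [604.9, 274.8, 53.0]] [[-7.4, -8.5], [-8.6, 130.8], [9.0, -8.1], [9.0, 131.4]]
stop [[612.3, 112.9, 46.0], [646.4, 111.3, 46.0], [608.7, 56.1, 46.0], [642.9, 53.3, 46.0]] [[26.5, -29.7], [60.6, -29.1], [26.5, -86.6], [60.8, -87.3]]
park [[672.3, 73.2, 46.0], [676.4, 139.3, 46.0], [678.7, 170.8, 46.0], [682.5, 232.5, 46.0]] [[88.8, -65.6], [88.8, 0.7], [89.2, 32.3], [89.0, 94.1]]
railtop [[651.0, 163.8, 44.0], [666.2, 162.9, 44.0], [674.8, 292.2, 44.0]] [[61.9, 23.6], [77.1, 23.6], [77.6, 153.1]]
board [[718.2, -20.8, 18.0], [739.5, 298.3, 18.0]] [[140.6, -156.5], [141.8, 163.4]]
-3.523730748588053
-3.073897156774509
-3.8109207300433097
```

```bash
cat >> h.py <<'E'
JC=j2w(1.4,3.2)[:2]; JY=-3.65
E
python3 - <<'E'
from h import *
print(JC)
st=env.state();print(w2j(st['ee_pos']))
go(j2w(2,-45,80),176.35)
go(j2w(2,-45,28),176.35)
E
```

```text
[589.29816708 147.3057788 ]
[[119.21245357  15.6915998  154.7501595 ]]
shift [ 0.2325 -0.1185  0.1547] turn 0.0024 dist 151.7
shift [ 0.2311 -0.1168  0.2587] turn 0.0024 dist 183.0
```

Call:
arm_command(targets=[[1,0.08,-0.04,0.05,0],[1,0.16,-0.08,0.1,0],[1,0.232,-0.118,0.154,0],[1,0.232,-0.118,0.154,0],[1,0.232,-0.118,0.2,0],[1,0.232,-0.118,0.258,0],[1,0.232,-0.118,0.258,0]])

```text
time_s: 6.93
ee_pos: [582.6, 101.5, 24.7]
ee_rot: [-179.0, -1.3, 176.5]
force: [-0.5, -0.6, 0.0]
gripper_width: 0.5
```

```bash
python3 - <<'E'
from h import *
st=env.state();print(st['time_s'],w2j(st['ee_pos']),st['ee_rot'],st['force'],st['gripper_width'])
go(j2w(2,-22,28),176.35)
E
```

```text
6.9333 [[ -3.81456156 -46.1901187   24.688737  ]] [-178.96609529   -1.34273242  176.49462602] [-0.46648796 -0.56988456  0.0225682 ] 0.5387066580938666
shift [-0.0116  0.0482 -0.0078] turn 0.0032 dist 25.1
```

Call:
arm_command(targets=[[1,-0.006,0.02,-0.004,0],[1,-0.01,0.04,-0.006,0],[1,-0.01,0.05,-0.006,0],[1,-0.01,0.056,-0.006,0],[1,-0.01,0.062,-0.006,0],[1,-0.01,0.066,-0.006,0],[1,-0.01,0.066,-0.006,0]])

```text
time_s: 7.52
ee_pos: [589.4, 124.8, 28.8]
ee_rot: [-177.9, -1.4, 176.9]
force: [-1.4, -34.1, 4.9]
gripper_width: 0.5
```

```bash
python3 - <<'E'
from h import *
st=env.state();print(st['time_s'],w2j(st['ee_pos']),st['ee_rot'],st['force'],st['gripper_width'])
E
```

```text
7.5167 [[  1.48805312 -22.49614286  28.84177036]] [-177.9283061    -1.38643206  176.9283092 ] [ -1.42532563 -34.1421406    4.88943457] 0.49774821357034055
```

```bash
python3 - <<'E'
from h import *
go(j2w(100,120,120),176.35)
go(j2w(120,15,160),176.35)
E
```

```text
shift [-0.1954  0.276  -0.1972] turn 0.0129 dist 195.8
shift [-0.2314  0.0629 -0.2704] turn 0.0129 dist 180.7
```

Call:
arm_command(targets=[[1,0,-0.03,0,0.01],[1,0,-0.03,-0.08,0.01],[1,-0.02,-0.03,-0.16,0.01],[1,-0.1,0.02,-0.23,0.01],[1,-0.18,0.06,-0.27,0.01],[1,-0.23,0.06,-0.27,0.01],[1,-0.23,0.06,-0.27,0.01],[1,-0.23,0.06,-0.27,0.01]])

```text
time_s: 8.18
ee_pos: [711.8, 155.2, 161.5]
ee_rot: [-178.0, -1.1, 176.5]
force: [-1.5, -0.8, -0.4]
gripper_width: 0.7
```

```bash
python3 - <<'E'
from h import *
st=env.state();print(st['time_s'],w2j(st['ee_pos']),st['ee_rot'],np.abs(st['qvel']).max())
json.dump({k:np.array(v).tolist() for k,v in st.items()},open('st9.json','w'))
im=snap('wrist','w9')[:,:,::-1]
cv2.imwrite('pics/w9c.png',cv2.resize(im[0:225,110:510],None,fx=2,fy=2,interpolation=cv2.INTER_CUBIC))
go(j2w(100,120,120),176.35)
E
```

```text
8.1833 [[121.79692059  15.63258902 161.46172147]] [-178.00101274   -1.1104631   176.54971516] 6.82336578870869
shift [0.0367 0.2133 0.0743] turn 0.0041 dist 114.4
```

View pics/w9c.png

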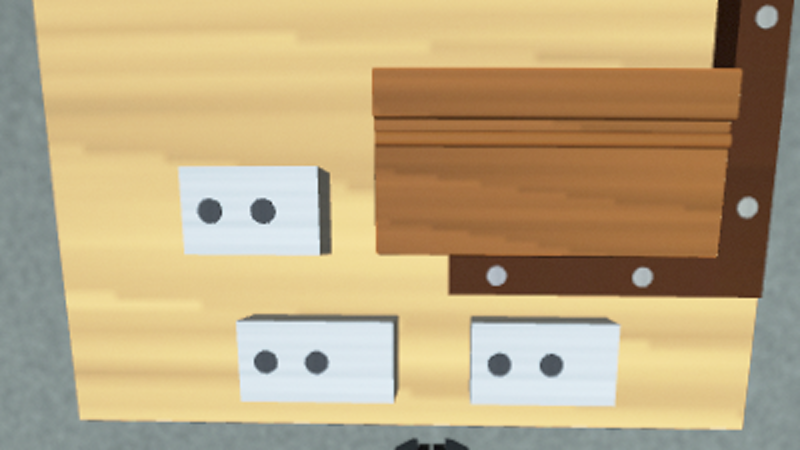

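Call:
arm_command(targets=[[1,0.036,0.07,0.05,0],[1,0.036,0.14,0.075,0],[1,0.036,0.213,0.075,0],[1,0.036,0.213,0.1,0],[1,0.036,0.213,0.18,0],[1,0.036,0.213,0.255,0],[1,0.036,0.213,0.255,0]])

```text
time_s: 8.82
ee_pos: [690.4, 256.3, 22.9]
ee_rot: [-177.7, -1.8, 176.6]
force: [-0.0, -0.2, -0.8]
gripper_width: 0.5
```

```bash
python3 - <<'E'
from h import *
st=env.state();print(st['time_s'],w2j(st['ee_pos']),st['ee_rot'],st['force'])
go(j2w(92,104,28),176.35)
E
```

```text
8.8167 [[ 93.91920688 115.22962589  22.86768421]] [-177.70286614   -1.82357198  176.57444783] [-0.0338629  -0.15327235 -0.77942101]
shift [ 0.0043 -0.0228 -0.0092] turn 0.005 dist 12.5
```

Call:
arm_command(targets=[[1,0.006,-0.015,-0.01,0],[1,0.012,-0.025,-0.012,0],[1,0.018,-0.032,-0.012,0],[1,0.022,-0.04,-0.012,0],[1,0.022,-0.046,-0.012,0],[1,0.022,-0.046,-0.012,0]])

```text
time_s: 9.32
ee_pos: [688.9, 240.7, 34.5]
ee_rot: [-178.7, -0.3, 176.5]
force: [22.0, 14.2, -11.8]
gripper_width: 0.5
```

```bash
python3 - <<'E'
from h import *
st=env.state();print(st['time_s'],w2j(st['ee_pos']),st['ee_rot'],st['force'])
E
```

```text
9.3167 [[93.49535653 99.54558452 34.51478149]] [-178.66924779   -0.27984885  176.50881687] [ 21.96144718  14.15338023 -11.75450398]
```

Call:
arm_command(targets=[[1,0.0,-0.008,0.004,0],[1,0.0,-0.016,0.006,0],[1,0.0,-0.022,0.006,0],[1,0.0,-0.026,0.006,0],[1,0.0,-0.026,0.006,0]])

```text
time_s: 9.73
ee_pos: [690.5, 240.5, 35.4]
ee_rot: [180.0, 0.2, 176.4]
force: [5.7, 30.0, -7.7]
gripper_width: 0.5
```

```bash
python3 - <<'E'
from h import *
st=env.state();print(st['time_s'],w2j(st['ee_pos']),st['ee_rot'],st['force'])
E
```

```text
9.7333 [[95.07357062 99.4279713  35.37732764]] [179.98670679   0.24500946 176.37065756] [ 5.6913168  30.01477771 -7.71487724]
```

```bash
python3 - <<'E'
from h import *
go([570,-350,200],174)
E
```

```text
shift [ 0.1644 -1.1938 -0.3302] turn 0.0527 dist 624.7
```

Call:
arm_command(targets=[[1,0,0.02,0,0],[1,0,0.02,-0.1,0],[0.9,0.01,0,-0.18,0],[0.5,0.02,-0.05,-0.25,0],[0.4,0.04,-0.12,-0.3,0.02],[0.4,0.06,-0.2,-0.33,0.04],[0.4,0.08,-0.28,-0.33,0.053],[0.4,0.1,-0.36,-0.33,0.053]])

```text
time_s: 10.4
ee_pos: [630.8, 73.2, 204.6]
ee_rot: [179.9, 0.5, 174.0]
force: [0.5, -1.2, -0.0]
gripper_width: 37.8
```

```bash
python3 - <<'E'
from h import *
st=env.state();print(st['time_s'],st['ee_pos'],st['ee_rot'])
go([570,-350,200],174)
E
```

```text
10.4 [630.75098345  73.19750108 204.6307818 ] [179.92049531   0.53806063 174.01903039]
shift [ 0.0327 -0.8545  0.0078] turn 0.0004 dist 427.6
```

Call:
arm_command(targets=[[0.4,0.005,-0.08,0,0],[0.4,0.01,-0.16,0,0],[0.4,0.013,-0.25,0,0],[0.4,0.016,-0.33,0,0],[0.4,0.02,-0.41,0,0],[0.4,0.022,-0.5,0,0],[0.4,0.025,-0.58,0,0],[0.4,0.027,-0.66,0,0]])

```text
time_s: 11.07
ee_pos: [581.1, -254.9, 206.6]
ee_rot: [179.9, 0.6, 174.0]
force: [0.8, -1.0, -0.5]
gripper_width: 54.9
```

```bash
python3 - <<'E'
from h import *
st=env.state();print(st['time_s'],st['ee_pos'],st['ee_rot'])
go([570,-355,190],174)
E
```

```text
11.0667 [ 581.05519615 -254.87133672  206.62612693] [179.93398015   0.59342294 174.00766406]
shift [ 0.0014 -0.2015  0.033 ] turn 0.0002 dist 102.1
```

Call:
arm_command(targets=[[0.4,0,-0.08,0.01,0],[0.4,0,-0.15,0.02,0],[0.4,0,-0.2,0.033,0],[0.4,0,-0.2,0.033,0],[0.4,0,-0.2,0.033,0],[0.4,0,-0.2,0.033,0]])

```text
time_s: 11.57
ee_pos: [570.3, -353.4, 191.6]
ee_rot: [179.9, 0.6, 174.0]
force: [1.4, -0.1, 1.2]
gripper_width: 54.6
```

```bash
python3 - <<'E'
from h import *
st=env.state();print(st['time_s'],st['ee_pos'],st['ee_rot'],np.abs(st['qvel']).max())
json.dump({k:np.array(v).tolist() for k,v in st.items()},open('st10.json','w'))
im=snap('wrist','w10')[:,:,::-1]
cv2.imwrite('pics/w10c.png',cv2.resize(im[0:260,170:570],None,fx=2,fy=2,interpolation=cv2.INTER_CUBIC))
E
```

```text
11.5667 [ 570.28794975 -353.36612037  191.55151338] [179.90684734   0.6304207  173.99524123] 1.1571258269458693
```

View pics/w10c.png

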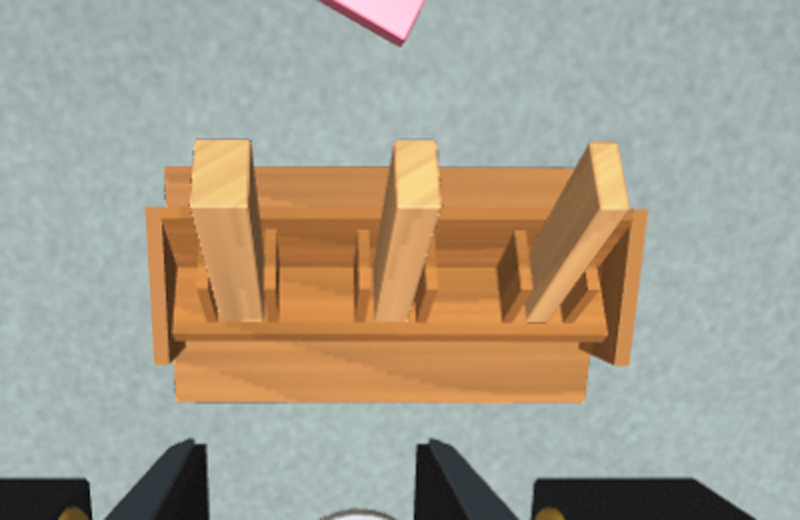

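```bash
python3 - <<'E'
from h import *
st=ls('st10.json')
f=lambda a:[(170+x/2,y/2) for x,y in a]
def P(n,a,z):
    p=ray('wrist',f(a),z,st);print(n,p.round(1).tolist());return p
P('c',[(195,140),(250,140),(193,207),(258,207)],[95.1,95.1,112.3,112.3])
P('b',[(396,140),(438,140),(392,207),(440,207)],[95.1,95.1,112.3,112.3])
P('a',[(590,144),(615,144),(597,209),(628,209)],[95.1,95.1,112.3,112.3])
P('cfoot',[(220,320),(262,320)],38.6)
P('base',[(165,168),(178,402),(585,402)],0)
for z in (30,50,70,90): P('endw%d'%z,[(147,208),(168,208),(155,363),(163,363)],z)
E
```

```text
c [[465.6, -383.6, 95.1], [467.8, -363.6, 95.1], [489.5, -385.1, 112.3], [491.9, -362.4, 112.3]]
b [[473.4, -310.4, 95.1], [475.0, -295.1, 95.1], [496.9, -315.7, 112.3], [498.7, -298.9, 112.3]]
a [[482.1, -239.3, 95.1], [483.0, -230.1, 95.1], [505.0, -243.7, 112.3], [506.1, -232.8, 112.3]]
cfoot [[539.6, -392.0, 38.6], [541.8, -372.2, 38.6]]
base [[465.8, -414.4, 0.0], [586.9, -426.8, 0.0], [610.7, -204.6, 0.0]]
endw30 [[485.1, -419.8, 30.0], [486.1, -410.1, 30.0], [558.5, -428.2, 30.0], [558.9, -424.3, 30.0]]
endw50 [[485.8, -415.3, 50.0], [486.8, -406.1, 50.0], [554.8, -423.2, 50.0], [555.2, -419.5, 50.0]]
endw70 [[486.5, -410.8, 70.0], [487.5, -402.2, 70.0], [551.1, -418.2, 70.0], [551.4, -414.7, 70.0]]
endw90 [[487.2, -406.3, 90.0], [488.1, -398.3, 90.0], [547.4, -413.2, 90.0], [547.7, -409.9, 90.0]]
```

```bash
python3 - <<'E'
from h import *
go([490.1,-374.9,135],173.9)
go([490.1,-374.9,69],173.9)
E
```

```text
shift [ 0.157  -0.0605  0.1112] turn 0.0034 dist 100.8
shift [ 0.1585 -0.0607  0.2432] turn 0.0034 dist 148.3
```

Call:
arm_command(targets=[[0.4,0.08,-0.03,0.04,0.003],[0.45,0.157,-0.06,0.1,0.003],[0.45,0.158,-0.06,0.11,0.003],[0.45,0.158,-0.06,0.12,0.003],[0.45,0.158,-0.06,0.18,0.003],[0.45,0.158,-0.06,0.23,0.003],[0.45,0.158,-0.06,0.243,0.003],[0.45,0.158,-0.06,0.243,0.003]])

```text
time_s: 12.28
ee_pos: [490.8, -373.0, 68.1]
ee_rot: [179.8, 0.5, 174.0]
force: [-0.8, -0.3, 0.2]
gripper_width: 50.1
```

```bash
python3 - <<'E'
from h import *
st=env.state();print(st['time_s'],st['ee_pos'],st['ee_rot'],st['force'],st['gripper_width'])
snap('wrist','w11')
go([490.1,-374.9,69],173.9)
E
```

```text
12.2833 [ 490.8060204  -372.96345264   68.12485208] [179.81687653   0.52294916 174.01130396] [-0.79983922 -0.27977849  0.2490674 ] 50.07054415923721
shift [ 0.0028 -0.0023  0.0013] turn 0.0023 dist 1.9
```

View pics/w11.png

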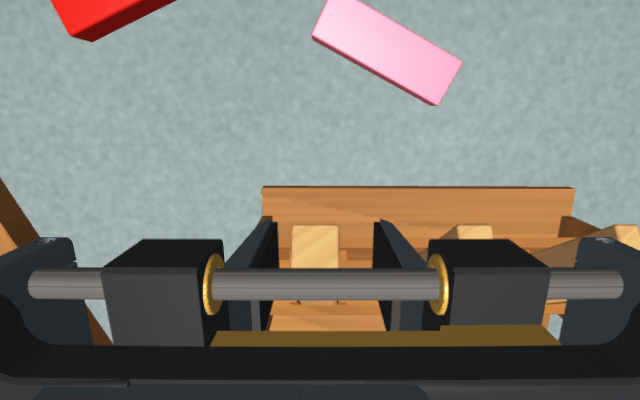

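Call:
arm_command(targets=[[0.6,0,-0.004,0,0.002],[0.8,0,-0.004,0,0.002],[1,0,-0.004,0,0.002],[1,0,-0.004,0,0.002],[1,0,-0.004,0,0.002],[1,0,-0.004,0,0.002],[1,0,-0.004,0,0.002],[1,0,-0.004,0,0.002]], squeeze=15)

```text
time_s: 13.0
ee_pos: [491.7, -376.2, 70.4]
ee_rot: [180.0, 0.7, 173.9]
force: [-0.1, 0.3, 4.8]
gripper_width: 21.3
```

```bash
python3 - <<'E'
from h import *
w=j2w(-42,-62,150);print(w);go(w,176.35)
E
```

```text
[543.43635268  88.1053229  150.        ]
shift [-0.0064  0.9345 -0.1584] turn -0.0543 dist 473.9
```

Call:
arm_command(targets=[[1,0,0,-0.05,0],[1,0,0,-0.12,0],[1,0,0.02,-0.18,0],[1,0,0.09,-0.2,0],[1,0,0.17,-0.2,0],[1,0,0.25,-0.2,-0.02],[1,0,0.33,-0.2,-0.04],[1,0,0.4,-0.2,-0.054]])

```text
time_s: 13.67
ee_pos: [511.0, -175.0, 170.2]
ee_rot: [179.9, 0.7, 176.4]
force: [1.1, 0.1, -0.8]
gripper_width: 21.1
```

```bash
python3 - <<'E'
from h import *
st=env.state();print(st['time_s'],st['ee_pos'],st['ee_rot'],st['gripper_width'],st['force'])
go(j2w(-42,-62,150),176.35)
E
```

```text
13.6667 [ 511.00552083 -174.97814176  170.17940636] [179.94397448   0.67754056 176.36777226] 21.072617895040345 [ 1.09392564  0.10490171 -0.81996288]
shift [-0.0309  0.5292  0.0412] turn 0.0004 dist 265.8
```

Call:
arm_command(targets=[[1,-0.005,0.08,0,0],[1,-0.01,0.16,0.01,0],[1,-0.015,0.24,0.02,0],[1,-0.02,0.32,0.03,0],[1,-0.03,0.4,0.04,0],[1,-0.03,0.48,0.04,0],[1,-0.031,0.529,0.041,0],[1,-0.031,0.529,0.041,0]])

```text
time_s: 14.33
ee_pos: [543.3, 92.5, 149.4]
ee_rot: [179.8, 0.6, 176.6]
force: [0.1, -0.7, -1.0]
gripper_width: 20.6
```

```bash
python3 - <<'E'
from h import *
st=env.state();print(st['time_s'],w2j(st['ee_pos']),st['ee_rot'],st['gripper_width'],st['force'])
snap('wrist','w12'); snap('side','s12')
im=cv2.imread('pics/s12.png'); cv2.imwrite('pics/s12c.png',cv2.resize(im[90:230,270:420],None,fx=4,fy=4,interpolation=cv2.INTER_CUBIC))
go(j2w(-45,-62,69),176.35)
E
```

```text
14.3333 [[-42.37893014 -57.66753452 149.38617121]] [179.84917705   0.62627785 176.63433718] 20.629476389929707 [ 0.10912702 -0.67414424 -0.97619677]
shift [ 0.0068 -0.0009  0.161 ] turn 0.0033 dist 80.6
```

View pics/w12.png

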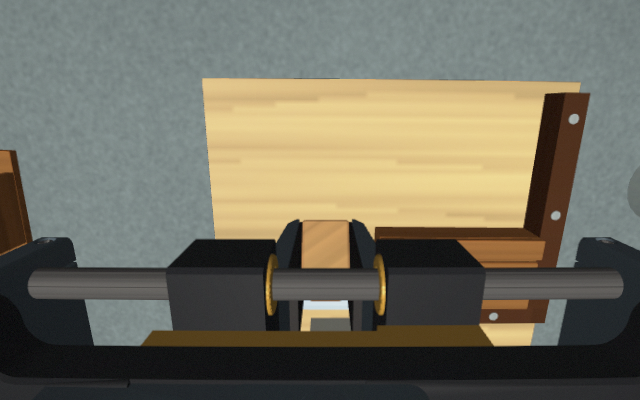

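View pics/s12c.png

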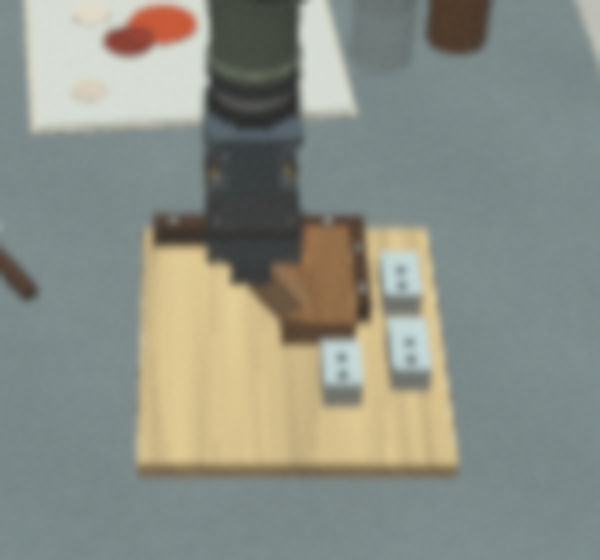

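Call:
arm_command(targets=[[1,0.006,0,0.05,0],[1,0.006,0,0.1,0],[1,0.006,0,0.14,0],[1,0.006,0,0.16,0],[1,0.006,0,0.16,0]])

```text
time_s: 14.85
ee_pos: [539.3, 87.2, 67.6]
ee_rot: [-179.9, 0.4, 176.4]
force: [-0.1, 0.7, 0.2]
gripper_width: 21.0
```

```bash
python3 - <<'E'
from h import *
st=env.state();print(st['time_s'],w2j(st['ee_pos']),st['ee_rot'],st['gripper_width'],st['force'])
snap('side','s13')
im=cv2.imread('pics/s13.png'); cv2.imwrite('pics/s13c.png',cv2.resize(im[90:230,270:420],None,fx=4,fy=4,interpolation=cv2.INTER_CUBIC))
go(j2w(-45,-62,69),176.35)
E
```

```text
14.85 [[-46.02536531 -63.19614486  67.63139506]] [-179.93480988    0.35030204  176.4067637 ] 20.968718584449125 [-0.12558604  0.65047932  0.15419591]
shift [0.0003 0.0015 0.0001] turn 0.0015 dist 0.7
```

View pics/s13c.png

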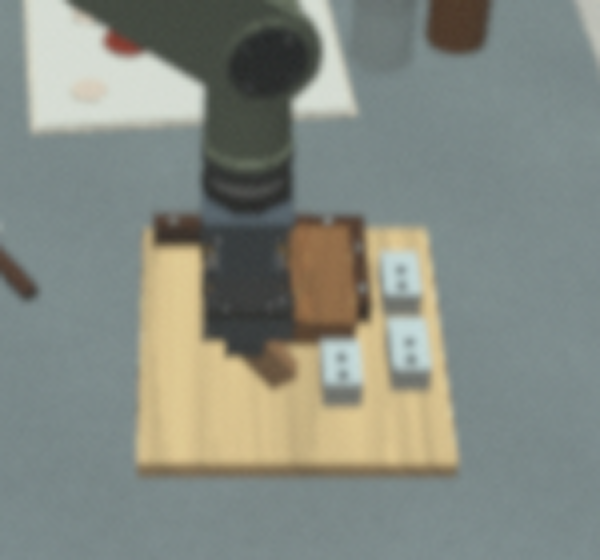

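Call:
arm_command(targets=[[1,-0.015,0,0,0],[1,-0.03,0,0,0],[1,-0.038,0,-0.003,0],[1,-0.046,0,-0.006,0],[1,-0.054,0,-0.01,0],[1,-0.062,0,-0.013,0],[1,-0.07,0,-0.016,0],[1,-0.07,0,-0.016,0]], squeeze=4)

```text
time_s: 15.57
ee_pos: [576.8, 85.5, 77.9]
ee_rot: [-180.0, 0.6, 176.4]
force: [-0.0, 0.5, -0.5]
gripper_width: 21.0
```

```bash
python3 - <<'E'
from h import *
st=env.state();print(st['time_s'],w2j(st['ee_pos']),st['ee_rot'],st['gripper_width'],st['force'])
snap('side','s14')
im=cv2.imread('pics/s14.png'); cv2.imwrite('pics/s14c.png',cv2.resize(im[90:230,270:420],None,fx=4,fy=4,interpolation=cv2.INTER_CUBIC))
go(j2w(12,-62,75),176.35)
E
```

```text
15.5667 [[ -8.51123101 -62.50930763  77.92704063]] [-179.99330102    0.64936702  176.42185024] 20.969306437410044 [-0.002228    0.47799735 -0.48459422]
shift [-0.0414  0.001   0.0059] turn 0.0016 dist 20.9
```

View pics/s14c.png

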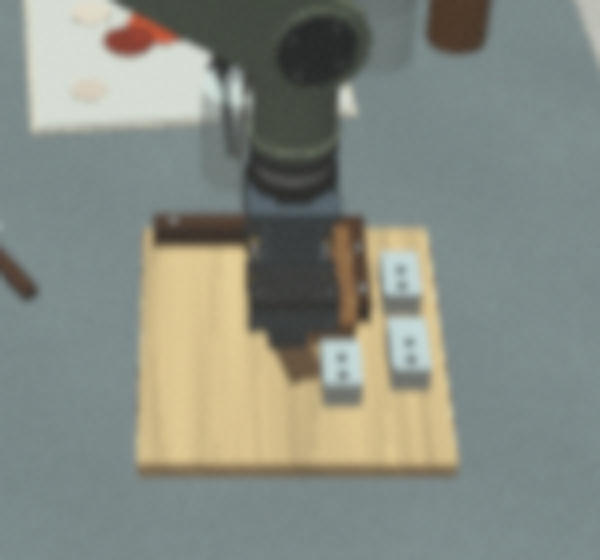

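Call:
arm_command(targets=[[1,-0.01,0,0.0,0],[1,-0.018,0,0.002,0],[1,-0.026,0,0.002,0],[1,-0.034,0,0.003,0],[1,-0.04,0,0.003,0],[1,-0.046,0,0.003,0],[1,-0.046,0,0.003,0]])

```text
time_s: 16.2
ee_pos: [600.5, 83.9, 76.3]
ee_rot: [-180.0, 0.7, 176.4]
force: [-0.3, -0.7, -1.2]
gripper_width: 21.0
```

```bash
python3 - <<'E'
from h import *
st=env.state();print(st['time_s'],w2j(st['ee_pos']),st['ee_rot'],st['gripper_width'],st['force'],st['torque'])
snap('side','s15')
im=cv2.imread('pics/s15.png'); cv2.imwrite('pics/s15c.png',cv2.resize(im[90:230,270:420],None,fx=4,fy=4,interpolation=cv2.INTER_CUBIC))
E
```

```text
16.2 [[ 15.18841892 -62.51643658  76.34356308]] [-179.99640176    0.70281558  176.41485438] 20.966311420754483 [-0.31202794 -0.67605772 -1.16701731] [ 0.02249158  0.02414827 -0.05862858]
```

View pics/s15c.png

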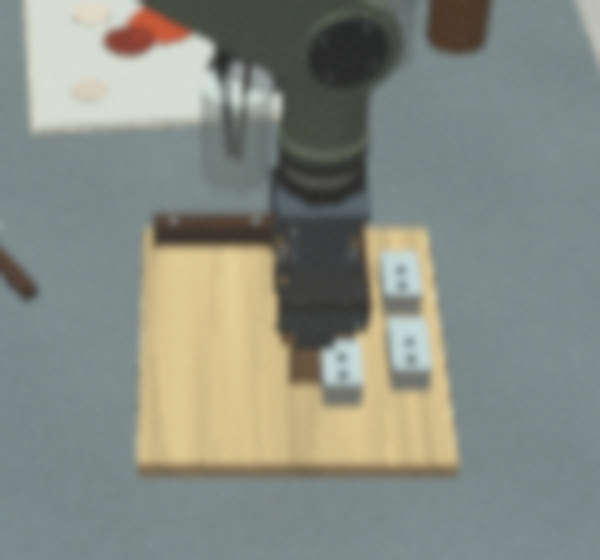

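```bash
python3 - <<'E'
from h import *
st=env.state()
json.dump({k:np.array(v).tolist() for k,v in st.items()},open('st16.json','w'))
im=snap('wrist','w16')[:,:,::-1]
cv2.imwrite('pics/w16c.png',cv2.resize(im[180:350,190:460],None,fx=2.9,fy=2.9,interpolation=cv2.INTER_CUBIC))
E
```

```text
(no output)
```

View pics/w16c.png

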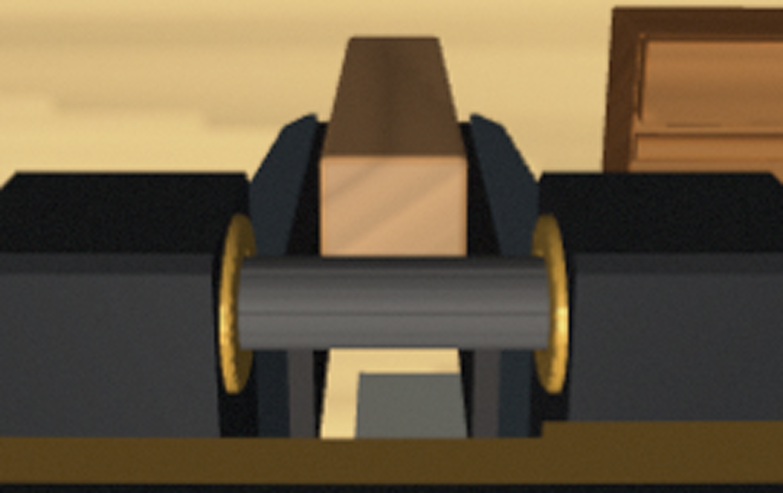

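```bash
python3 - <<'E'
from h import *
st=ls('st16.json')
f=lambda a:[(190+x/2.9,180+y/2.9) for x,y in a]
for zb in (18,20,22,24,26):
    p=w2j(ray('wrist',f([(350,38),(438,38),(322,155),(465,155)]),[zb,zb,zb+90,zb+90],st))
    print(zb,p[:,:2].round(1).tolist(), 'w',(p[1]-p[0])[1].round(1),(p[3]-p[2])[1].round(1),'tilt',np.degrees(np.arctan2(p[0,0]-p[2,0],90)).round(1))
E
```

```text
18 [[-2.2, -71.5], [-2.2, -50.7], [-6.6, -72.0], [-6.6, -50.7]] w 20.9 21.2 tilt 2.8
20 [[-2.7, -71.4], [-2.7, -50.8], [-7.4, -71.8], [-7.4, -50.9]] w 20.7 20.9 tilt 3.0
22 [[-3.2, -71.3], [-3.2, -50.9], [-8.2, -71.7], [-8.2, -51.0]] w 20.5 20.6 tilt 3.1
24 [[-3.7, -71.3], [-3.7, -50.9], [-8.9, -71.5], [-8.9, -51.2]] w 20.3 20.3 tilt 3.3
26 [[-4.2, -71.2], [-4.2, -51.0], [-9.7, -71.4], [-9.7, -51.3]] w 20.1 20.0 tilt 3.5
```

Call:
arm_command(targets=[[1,-0.004,0,-0.002,0],[1,-0.008,0,-0.002,0],[1,-0.011,0,-0.002,0],[1,-0.013,0,-0.002,0],[1,-0.013,0,-0.002,0]])

```text
time_s: 16.72
ee_pos: [606.7, 83.6, 77.5]
ee_rot: [-180.0, 0.7, 176.4]
force: [-0.4, -0.1, -0.1]
gripper_width: 20.8
```

```bash
python3 - <<'E'
from h import *
st=env.state();print(st['time_s'],w2j(st['ee_pos']),st['ee_rot'],st['gripper_width'],st['force'],st['torque'])
json.dump({k:np.array(v).tolist() for k,v in st.items()},open('st17.json','w'))
im=snap('wrist','w17')[:,:,::-1]
cv2.imwrite('pics/w17c.png',cv2.resize(im[180:350,190:460],None,fx=2.9,fy=2.9,interpolation=cv2.INTER_CUBIC))
E
```

```text
16.7167 [[ 21.4387023  -62.46559791  77.54039434]] [-179.99818979    0.70725316  176.42174117] 20.846104205504986 [-0.43295386 -0.1209257  -0.050919  ] [0.03214672 0.15413637 0.00793588]
```

View pics/w17c.png

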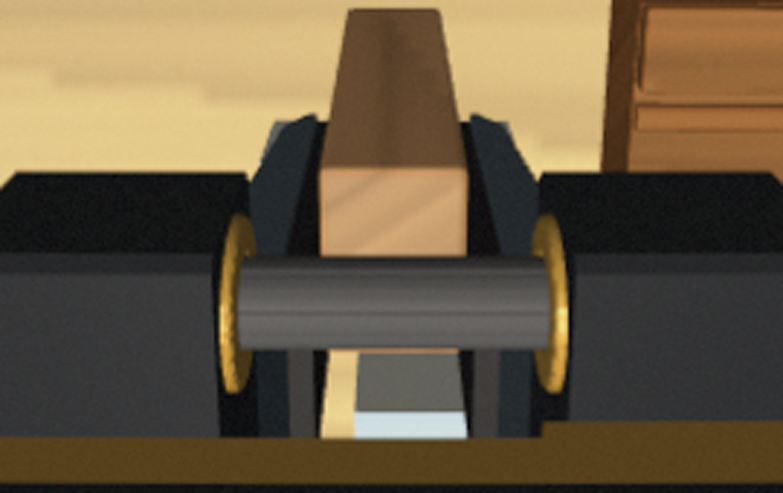

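```bash
cat > tilt.py <<'E'
from h import *
def tilt(stf,a,ox=190,oy=180,s=2.9):
    st=ls(stf)
    f=[(ox+x/s,oy+y/s) for x,y in a]
    for zb in (18,19,20,22,24):
        p=w2j(ray('wrist',f,[zb,zb,zb+90,zb+90],st))
        print(zb,p[:,:2].round(1).tolist(),'w',(p[1]-p[0])[1].round(1),(p[3]-p[2])[1].round(1),'tilt',np.degrees(np.arctan2(p[0,0]-p[2,0],90)).round(1))
E
python3 -c "
from tilt import *
tilt('st17.json',[(350,10),(440,10),(321,167),(467,167)])"
```

```text
18 [[-2.3, -71.5], [-2.3, -50.2], [2.1, -72.2], [2.1, -50.3]] w 21.3 21.9 tilt -2.9
19 [[-2.6, -71.4], [-2.6, -50.3], [1.7, -72.2], [1.8, -50.4]] w 21.2 21.8 tilt -2.7
20 [[-2.8, -71.4], [-2.8, -50.3], [1.4, -72.1], [1.4, -50.5]] w 21.1 21.6 tilt -2.6
22 [[-3.2, -71.3], [-3.2, -50.4], [0.6, -71.9], [0.6, -50.6]] w 20.9 21.3 tilt -2.4
24 [[-3.7, -71.2], [-3.7, -50.5], [-0.2, -71.8], [-0.2, -50.8]] w 20.7 21.0 tilt -2.2
```

```bash
python3 - <<'E'
from h import *
st=ls('st9.json')
f=lambda a:[(110+x/2,y/2) for x,y in a]
print(w2j(ray('wrist',f([(376,253),(375,150),(318,167),(320,253),(179,167),(185,253)]),46,st)).round(1))
st=ls('st17.json')
# bar corner visible in w17 crop
f=lambda a:[(190+x/2.9,180+y/2.9) for x,y in a]
print(w2j(ray('wrist',f([(614,0),(602,170)]),53,st)).round(1))
st=ls('st16.json'); print(w2j(ray('wrist',f([(613,10),(603,165)]),53,st)).round(1))
E
```

```text
[[ 59.2 -10.1  46. ]
 [ 18.9  -9.9  46. ]
 [ 25.3 -33.   46. ]
 [ 59.2 -33.3  46. ]
 [ 25.1 -89.9  46. ]
 [ 59.3 -90.1  46. ]]
[[-12.  -17.1  53. ]
 [ 24.3 -17.5  53. ]]
[[-16.7 -17.5  53. ]
 [ 16.3 -17.6  53. ]]
```

```bash
python3 - <<'E'
from h import *
f=lambda a:[(190+x/2.9,180+y/2.9) for x,y in a]
for s in ('st16.json','st17.json'):
  st=ls(s); print(w2j(ray('wrist',f([(613,10),(603,165),(643,45),(637,130)]),[18,18,53,53],st)).round(1))
go(j2w(54,-23.2,125),176.35)
E
```

```text
[[ -9.   -9.5  18. ]
 [ 29.9  -9.7  18. ]
 [ -9.4 -11.   53. ]
 [  8.6 -11.   53. ]]
[[ -2.3  -9.3  18. ]
 [ 36.8  -9.4  18. ]
 [ -2.7 -10.7  53. ]
 [ 15.5 -10.7  53. ]]
shift [-0.0664  0.0785 -0.0941] turn 0.0016 dist 69.7
```

Call:
arm_command(targets=[[1,0.004,0,-0.03,0],[1,0.004,0,-0.07,0],[1,0,0.0,-0.095,0],[1,-0.02,0.03,-0.095,0],[1,-0.056,0.078,-0.095,0.002],[1,-0.056,0.078,-0.095,0.002],[1,-0.056,0.078,-0.095,0.002],[1,-0.056,0.078,-0.095,0.002]], squeeze=10)

```text
time_s: 17.43
ee_pos: [636.1, 120.6, 124.9]
ee_rot: [-180.0, 0.7, 176.4]
force: [-0.4, 0.3, -0.7]
gripper_width: 21.2
```

```bash
python3 - <<'E'
from h import *
st=env.state();print(st['time_s'],w2j(st['ee_pos']),st['ee_rot'],st['gripper_width'],st['force'],abs(st['qvel']).max())
json.dump({k:np.array(v).tolist() for k,v in st.items()},open('st18.json','w'))
im=snap('wrist','w18')[:,:,::-1]
cv2.imwrite('pics/w18c.png',cv2.resize(im[130:300,190:460],None,fx=2.9,fy=2.9,interpolation=cv2.INTER_CUBIC))
snap('side','s18')
im=cv2.imread('pics/s18.png'); cv2.imwrite('pics/s18c.png',cv2.resize(im[90:230,270:420],None,fx=4,fy=4,interpolation=cv2.INTER_CUBIC))
E
```

```text
17.4333 [[ 48.41645571 -23.67515215 124.94874196]] [-179.96572569    0.67396654  176.35547041] 21.17083930496092 [-0.37240379  0.29678574 -0.71803888] 0.8791079755683514
```

View pics/w18c.png

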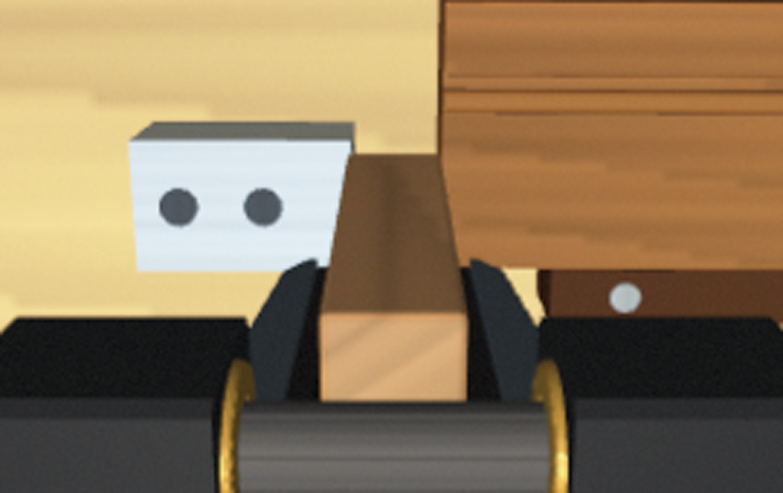

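View pics/s18c.png

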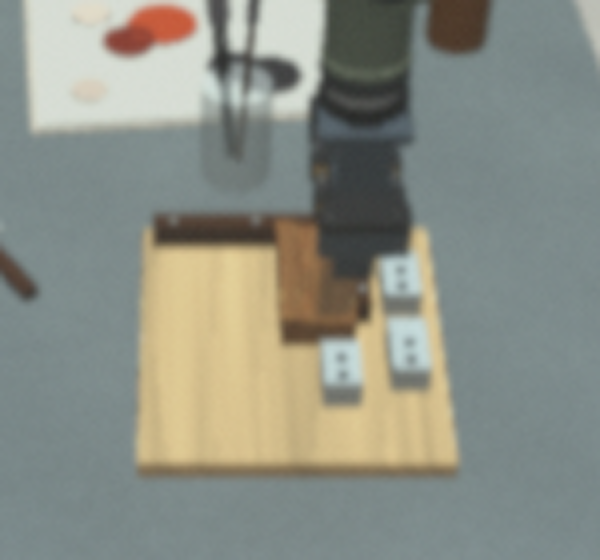

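```bash
python3 - <<'E'
from h import *
st=ls('st18.json')
f=lambda a:[(190+x/2.9,130+y/2.9) for x,y in a]
print(w2j(ray('wrist',f([(442,150),(441,115),(352,140),(331,266),(131,140),(138,268)]),46,st)).round(1))
for zb in (63,66,68): print(zb,w2j(ray('wrist',f([(349,155),(438,155),(321,313),(467,313)]),[zb,zb,zb+90,zb+90],st)).round(1)[:,:2].tolist())
E
python3 - <<'E'
import cv2
im=cv2.imread('pics/w18.png')
cv2.imwrite('pics/w18d.png',cv2.resize(im[165:245,285:370],None,fx=7,fy=7,interpolation=cv2.INTER_CUBIC))
E
```

```text
[[ 27.5 -10.   46. ]
 [ 18.5 -10.3  46. ]
 [ 24.9 -33.   46. ]
 [ 58.8 -39.   46. ]
 [ 24.8 -89.5  46. ]
 [ 59.3 -90.1  46. ]]
63 [[25.1, -33.1], [25.1, -11.8], [30.2, -33.6], [30.3, -11.3]]
66 [[24.5, -32.9], [24.5, -11.9], [29.1, -33.4], [29.1, -11.5]]
68 [[24.0, -32.8], [24.0, -12.0], [28.3, -33.2], [28.3, -11.7]]
```

View pics/w18d.png

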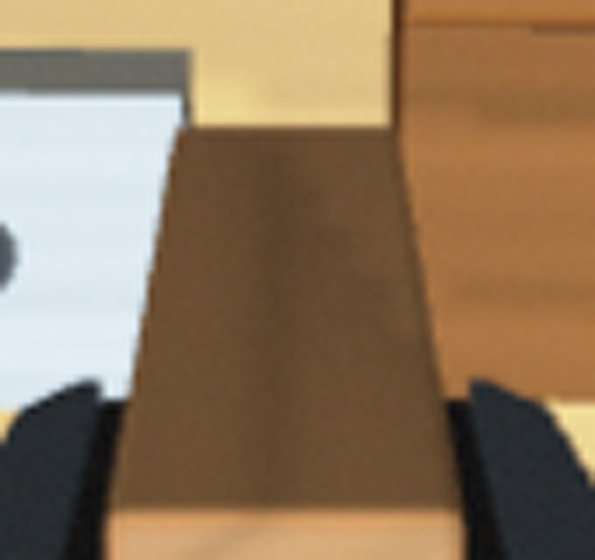

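Call:
arm_command(targets=[[1,0,0.0018,0.0,0],[1,0,0.0018,0.01,0],[1,0,0.0018,0.025,0],[1,0,0.0018,0.035,0],[1,0,0.0018,0.045,0],[1,0,0.0018,0.052,0],[1,0,0.0018,0.052,0]], squeeze=8)

```text
time_s: 18.12
ee_pos: [635.6, 120.9, 97.8]
ee_rot: [-179.9, 0.5, 176.3]
force: [0.4, 0.5, -0.5]
gripper_width: 21.3
```

```bash
python3 - <<'E'
from h import *
st=env.state();print(st['time_s'],w2j(st['ee_pos']),st['ee_rot'],st['gripper_width'],st['force'],st['torque'])
json.dump({k:np.array(v).tolist() for k,v in st.items()},open('st19.json','w'))
im=snap('wrist','w19')[:,:,::-1]
cv2.imwrite('pics/w19c.png',cv2.resize(im[130:300,190:460],None,fx=2.9,fy=2.9,interpolation=cv2.INTER_CUBIC))
E
```

```text
18.1167 [[ 47.87311697 -23.40884214  97.78610354]] [-179.943122      0.54930006  176.3053306 ] 21.303246366683503 [ 0.4167824   0.4972584  -0.53254303] [ 0.02207997  0.0240982  -0.05128557]
```

View pics/w19c.png

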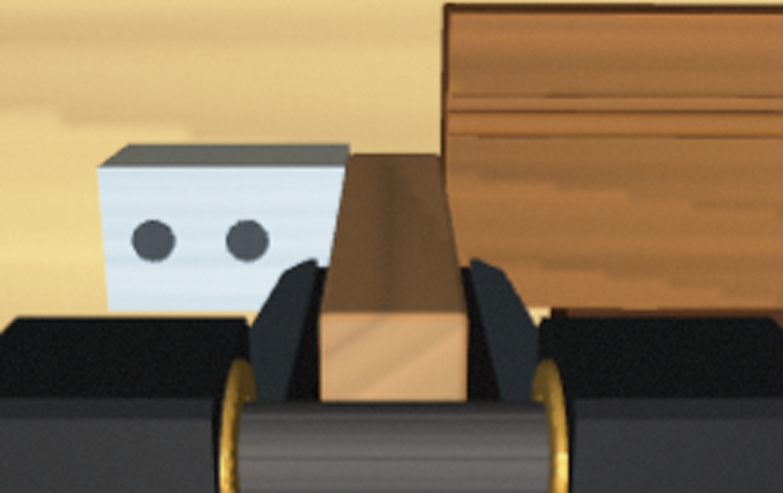

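```bash
python3 - <<'E'
from h import *
st=ls('st19.json')
f=lambda a:[(190+x/2.9,130+y/2.9) for x,y in a]
print(w2j(ray('wrist',f([(447,150),(447,140),(345,167),(99,167)]),46,st)).round(1))
for zb in (37,39,41): print(zb,w2j(ray('wrist',f([(350,155),(438,155),(321,313),(467,313)]),[zb,zb,zb+90,zb+90],st)).round(1)[:,:2].tolist())
E
python3 - <<'E'
import cv2
im=cv2.imread('pics/w19.png')
cv2.imwrite('pics/w19d.png',cv2.resize(im[165:245,285:370],None,fx=7,fy=7,interpolation=cv2.INTER_CUBIC))
E
```

```text
[[ 21.1  -9.9  46. ]
 [ 18.8 -10.   46. ]
 [ 25.1 -33.3  46. ]
 [ 24.9 -89.8  46. ]]
37 [[24.2, -32.5], [24.2, -11.6], [29.3, -33.2], [29.3, -11.1]]
39 [[23.8, -32.4], [23.8, -11.7], [28.5, -33.1], [28.6, -11.2]]
41 [[23.3, -32.3], [23.4, -11.8], [27.7, -32.9], [27.8, -11.4]]
```

View pics/w19d.png

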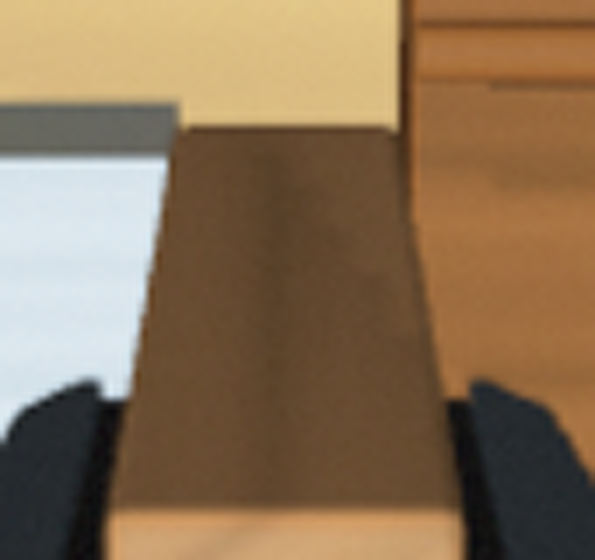

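Call:
arm_command(targets=[[1,0,0.001,0.01,0],[1,0,0.001,0.02,0],[1,0,0.001,0.028,0],[1,0,0.001,0.034,0],[1,0,0.001,0.039,0],[1,0,0.001,0.043,0],[1,0,0.001,0.043,0]], squeeze=5)

```text
time_s: 18.75
ee_pos: [636.0, 121.4, 76.4]
ee_rot: [-179.9, 0.6, 176.3]
force: [0.3, -0.1, -0.3]
gripper_width: 20.9
```

```bash
python3 - <<'E'
from h import *
st=env.state();print(st['time_s'],w2j(st['ee_pos']),st['ee_rot'],st['gripper_width'],st['force'],st['torque'])
json.dump({k:np.array(v).tolist() for k,v in st.items()},open('st20.json','w'))
im=snap('wrist','w20')[:,:,::-1]
cv2.imwrite('pics/w20c.png',cv2.resize(im[130:300,190:460],None,fx=2.9,fy=2.9,interpolation=cv2.INTER_CUBIC))
E
```

```text
18.75 [[ 48.21997043 -22.8802371   76.40569773]] [-179.94654557    0.56127309  176.30711496] 20.896019424822672 [ 0.27102876 -0.08256272 -0.3146382 ] [-0.02441705 -0.01169946 -0.01575679]
```

View pics/w20c.png

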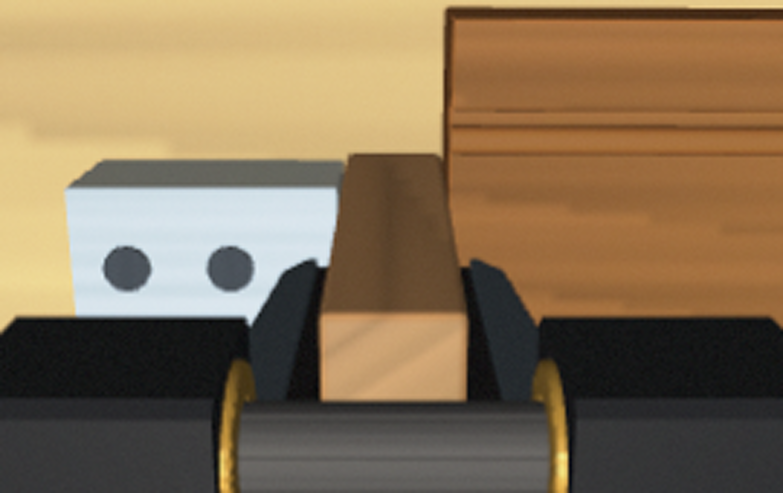

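Call:
arm_command(targets=[[1,0,0,0.003,0],[1,0,0,0.006,0],[1,0,0,0.009,0],[1,0,0,0.012,0],[1,0,0,0.012,0]])

```text
time_s: 19.22
ee_pos: [635.9, 121.4, 70.3]
ee_rot: [-179.9, 0.5, 176.3]
force: [-0.0, -0.5, -1.1]
gripper_width: 20.5
```

```bash
python3 - <<'E'
from h import *
st=env.state();print(st['time_s'],w2j(st['ee_pos']),st['ee_rot'],st['gripper_width'],st['force'],st['torque'])
json.dump({k:np.array(v).tolist() for k,v in st.items()},open('st21.json','w'))
im=snap('wrist','w21')[:,:,::-1]
cv2.imwrite('pics/w21c.png',cv2.resize(im[130:300,190:460],None,fx=2.9,fy=2.9,interpolation=cv2.INTER_CUBIC))
E
```

```text
19.2167 [[ 48.19754524 -22.88862725  70.34136084]] [-179.94375335    0.54987047  176.31161082] 20.514803065759416 [-0.02850589 -0.52522322 -1.13232948] [-0.00970766  0.01997862 -0.03945687]
```

View pics/w21c.png

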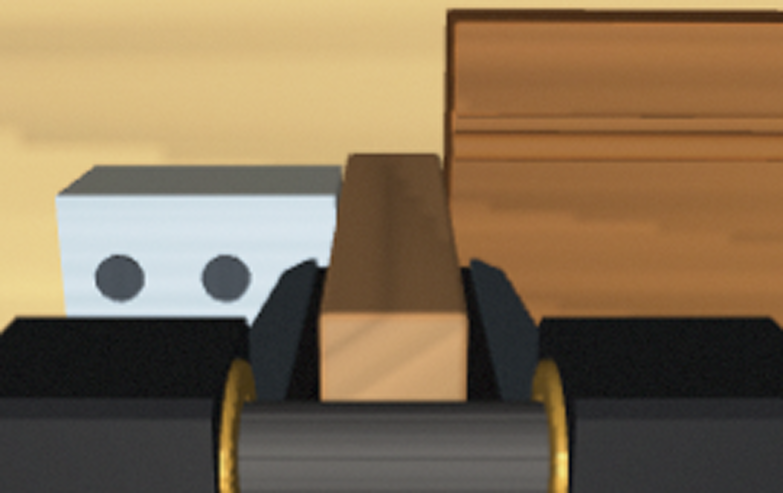

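Call:
arm_command(targets=[[1,0,0,0.003,0],[1,0,0,0.006,0],[1,0,0,0.008,0],[1,0,0,0.008,0]])

```text
time_s: 19.6
ee_pos: [636.4, 121.4, 67.2]
ee_rot: [-180.0, 0.6, 176.3]
force: [-1.1, -0.8, 3.3]
gripper_width: 20.9
```

```bash
python3 - <<'E'
from h import *
st=env.state();print(st['time_s'],w2j(st['ee_pos']),st['ee_rot'],st['gripper_width'],st['force'],st['torque'])
json.dump({k:np.array(v).tolist() for k,v in st.items()},open('st22.json','w'))
im=snap('wrist','w22')[:,:,::-1]
cv2.imwrite('pics/w22c.png',cv2.resize(im[130:300,190:460],None,fx=2.9,fy=2.9,interpolation=cv2.INTER_CUBIC))
E
```

```text
19.6 [[ 48.62993129 -22.85498629  67.23412912]] [-179.95258231    0.61656522  176.31321063] 20.912417688878637 [-1.07266551 -0.75373326  3.34302152] [-0.05958124  0.16367277 -0.02768268]
```

View pics/w22c.png

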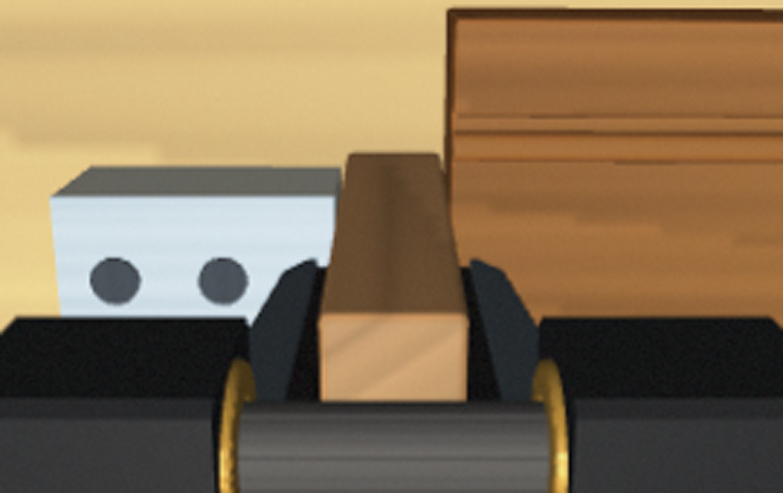

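Call:
arm_command(targets=[[1,0,0,0.003,0],[1,0,0,0.005,0],[1,0,0,0.007,0],[1,0,0,0.007,0]], squeeze=3)

```text
time_s: 19.98
ee_pos: [636.5, 121.4, 63.7]
ee_rot: [-180.0, 0.6, 176.3]
force: [-1.0, -1.0, 3.4]
gripper_width: 21.1
```

```bash
python3 - <<'E'
from h import *
st=env.state();print(st['time_s'],w2j(st['ee_pos']),st['ee_rot'],st['gripper_width'],st['force'],st['torque'])
json.dump({k:np.array(v).tolist() for k,v in st.items()},open('st23.json','w'))
im=snap('wrist','w23')[:,:,::-1]
cv2.imwrite('pics/w23c.png',cv2.resize(im[130:300,190:460],None,fx=2.9,fy=2.9,interpolation=cv2.INTER_CUBIC))
E
```

```text
19.9833 [[ 48.7913282  -22.86113264  63.65757726]] [-179.95746252    0.63299534  176.31018412] 21.073207103134006 [-0.99652101 -0.99826904  3.44985863] [-0.08986836 -0.00179435  0.03353566]
```

View pics/w23c.png

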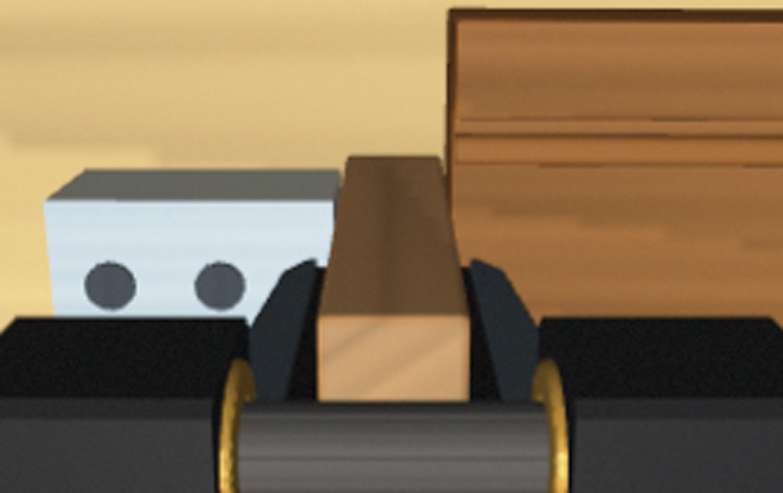

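```bash
python3 -c "
from tilt import *
for s,t,b,l,r in (('st22.json',313,154,348,438),('st23.json',316,157,348,438)):
  tilt(s,[(l,b),(r,b),(320,t),(468,t)],oy=130)"
```

```text
18 [[22.3, -31.9], [22.3, -11.6], [25.5, -31.9], [25.6, -11.3]] w 20.3 20.6 tilt -2.1
19 [[22.1, -31.8], [22.1, -11.6], [25.1, -31.8], [25.2, -11.4]] w 20.2 20.5 tilt -1.9
20 [[21.8, -31.8], [21.9, -11.6], [24.7, -31.7], [24.8, -11.5]] w 20.1 20.3 tilt -1.8
22 [[21.4, -31.7], [21.5, -11.7], [24.0, -31.6], [24.0, -11.6]] w 20.0 20.0 tilt -1.6
24 [[21.0, -31.6], [21.0, -11.8], [23.2, -31.4], [23.2, -11.8]] w 19.8 19.7 tilt -1.4
18 [[22.4, -31.7], [22.4, -11.7], [24.7, -31.6], [24.7, -11.6]] w 20.0 20.1 tilt -1.5
19 [[22.1, -31.7], [22.2, -11.8], [24.3, -31.6], [24.3, -11.7]] w 19.9 19.9 tilt -1.4
20 [[21.9, -31.6], [22.0, -11.8], [23.9, -31.5], [24.0, -11.7]] w 19.8 19.7 tilt -1.3
22 [[21.5, -31.5], [21.5, -11.9], [23.1, -31.3], [23.2, -11.9]] w 19.6 19.4 tilt -1.0
24 [[21.0, -31.4], [21.1, -12.0], [22.3, -31.2], [22.4, -12.1]] w 19.5 19.1 tilt -0.8
```

Call:
arm_command(targets=[[1,0,0,0,0],[1,0,0,-0.008,0],[1,0,0,-0.008,0],[1,-0.005,0,-0.008,0],[1,-0.009,0,-0.008,0],[1,-0.009,0,-0.004,0],[1,-0.009,0,0.0,0],[1,-0.009,0,0.002,0]], squeeze=6)

```text
time_s: 20.7
ee_pos: [641.2, 121.1, 63.3]
ee_rot: [-180.0, 0.6, 176.3]
force: [-1.6, -0.2, 7.9]
gripper_width: 21.1
```

Call:
arm_command(targets=[[1,0,0,0.003,0],[1,0,0,0.006,0],[1,0,0,0.006,0]], squeeze=3)

```text
time_s: 20.95
ee_pos: [641.5, 121.1, 60.5]
ee_rot: [-180.0, 0.7, 176.3]
force: [-0.4, -0.9, 4.3]
gripper_width: 21.1
```

```bash
python3 - <<'E'
from tilt import *
st=env.state();print(st['time_s'],w2j(st['ee_pos']),st['ee_rot'],st['gripper_width'],st['force'],st['torque'])
json.dump({k:np.array(v).tolist() for k,v in st.items()},open('st24.json','w'))
im=snap('wrist','w24')[:,:,::-1]
cv2.imwrite('pics/w24c.png',cv2.resize(im[130:300,190:460],None,fx=2.9,fy=2.9,interpolation=cv2.INTER_CUBIC))
E
```

```text
20.95 [[ 53.73303968 -22.84186309  60.51281989]] [-179.96368719    0.68931439  176.3112644 ] 21.05177235062895 [-0.442802   -0.9155076   4.34388208] [-0.11580396  0.01271358 -0.02372505]
```

View pics/w24c.png

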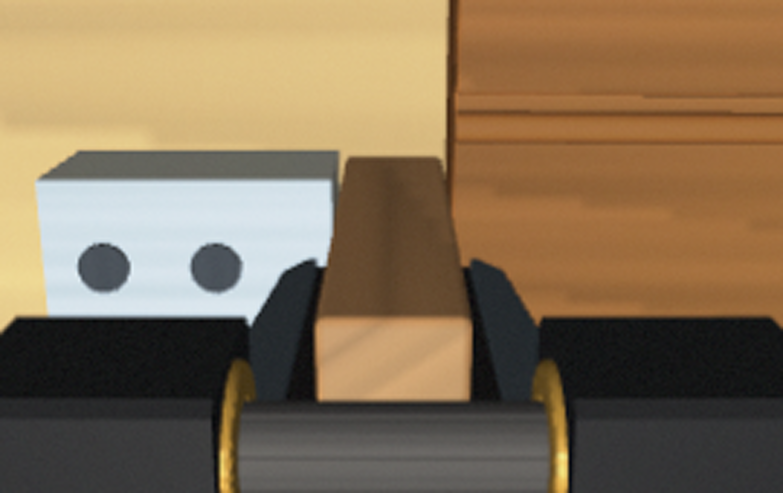

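Call:
arm_command(targets=[[0.7,0,0,0,0],[0.6,0,0,0,0],[0.5,0,0,0,0],[0.4,0,0,0,0],[0.4,0,0,0,0],[0.4,0,0,0,0]])

```text
time_s: 21.5
ee_pos: [641.3, 121.1, 60.3]
ee_rot: [-180.0, 0.7, 176.3]
force: [-0.1, -0.4, -0.5]
gripper_width: 54.1
```

```bash
python3 - <<'E'
from tilt import *
st=env.state();print(st['time_s'],w2j(st['ee_pos']),st['ee_rot'],st['gripper_width'],st['force'],st['torque'])
json.dump({k:np.array(v).tolist() for k,v in st.items()},open('st25.json','w'))
im=snap('wrist','w25')[:,:,::-1]
cv2.imwrite('pics/w25c.png',cv2.resize(im[130:300,190:460],None,fx=2.9,fy=2.9,interpolation=cv2.INTER_CUBIC))
go(j2w(120,15,190),176.35)
E
```

```text
21.5 [[ 53.61138909 -22.85700213  60.28261218]] [-179.96085408    0.66339815  176.30926014] 54.11619568285812 [-0.0514684  -0.42131506 -0.4612813 ] [ 0.02243966  0.01127052 -0.0014813 ]
shift [-0.1357  0.0756 -0.2578] turn -0.0008 dist 150.5
```

View pics/w25c.png

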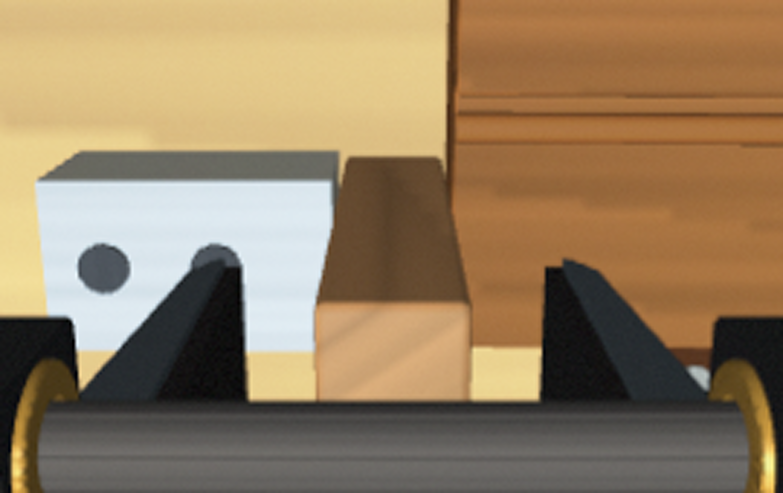

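Call:
arm_command(targets=[[0.4,0,0,-0.06,0],[0.4,0,0,-0.14,0],[0.4,0,0,-0.22,0],[0.4,-0.05,0.04,-0.28,0],[0.4,-0.13,0.075,-0.28,0],[0.4,-0.16,0.075,-0.28,0],[0.4,-0.16,0.075,-0.28,0],[0.4,-0.16,0.075,-0.28,0]])

```text
time_s: 22.22
ee_pos: [721.9, 153.5, 200.0]
ee_rot: [-179.9, 0.6, 176.3]
force: [-0.4, -0.1, 0.3]
gripper_width: 54.4
```

```bash
python3 - <<'E'
from tilt import *
st=env.state();print(st['time_s'],w2j(st['ee_pos']),st['ee_rot'],abs(st['qvel']).max())
json.dump({k:np.array(v).tolist() for k,v in st.items()},open('st26.json','w'))
im=snap('wrist','w26')[:,:,::-1]
cv2.imwrite('pics/w26c.png',cv2.resize(im[0:240,140:500],None,fx=2.2,fy=2.2,interpolation=cv2.INTER_CUBIC))
im=snap('side','s26')[:,:,::-1]
cv2.imwrite('pics/s26c.png',cv2.resize(im[90:330,230:440],None,fx=2.4,fy=2.4,interpolation=cv2.INTER_CUBIC))
E
```

```text
22.2167 [[131.924724    14.60244565 200.01474187]] [-179.92743587    0.55371209  176.3067516 ] 2.694813142917746
```

View pics/w26c.png

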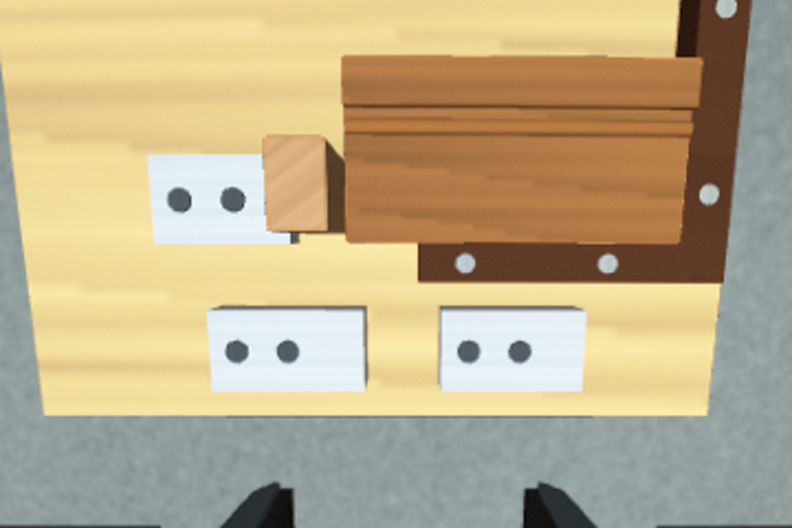

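View pics/s26c.png

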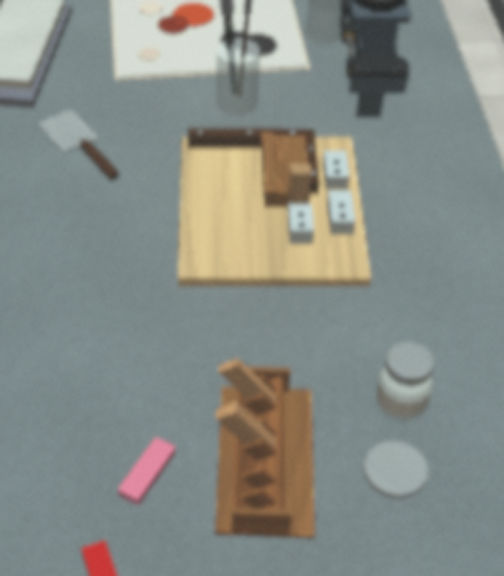

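```bash
python3 - <<'E'
from h import *
st=ls('st26.json')
f=lambda a:[(140+x/2.2,y/2.2) for x,y in a]
print('spacer top',w2j(ray('wrist',f([(263,135),(325,135),(267,231),(328,231)]),108,st)).round(1)[:,:2].tolist())
print('bar',w2j(ray('wrist',f([(346,242),(344,135),(680,242),(688,135)]),46,st)).round(1)[:,:2].tolist())
print('lip',w2j(ray('wrist',f([(342,57),(702,59)]),53,st)).round(1)[:,:2].tolist())
print('rail end,fence',w2j(ray('wrist',f([(418,243),(418,281),(723,281)]),44,st)).round(1)[:,:2].tolist())
im=cv2.imread('pics/w26.png')
cv2.imwrite('pics/w26d.png',cv2.resize(im[20:120,250:480],None,fx=3.4,fy=3.4,interpolation=cv2.INTER_CUBIC))
E
```

```text
spacer top [[25.4, -31.4], [25.5, -11.2], [55.6, -31.6], [55.7, -11.1]]
bar [[59.5, -10.1], [17.7, -10.0], [59.6, 129.3], [17.7, 128.8]]
lip [[-9.6, -9.5], [-9.0, 129.4]]
rail end,fence [[60.0, 19.9], [75.6, 19.9], [75.6, 149.8]]
```

View pics/w26d.png

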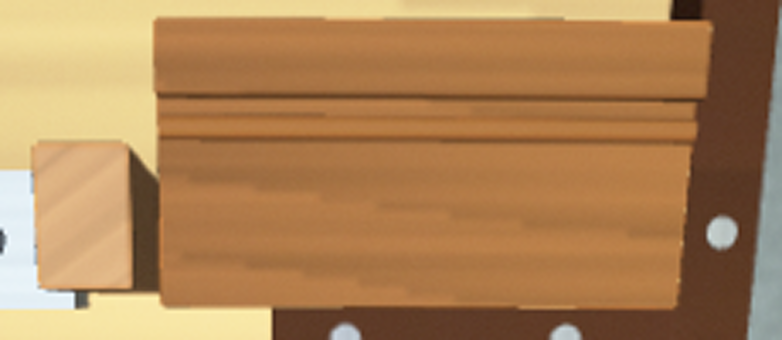

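```bash
python3 - <<'E'
from h import *
st=ls('st26.json'); im=cv2.imread('pics/w26.png').astype(float)
g=im[:,:,2]+im[:,:,1]
def edge(cols,r0,r1,sgn,z,n):
    pts=[]
    for c in cols:
        d=np.diff(cv2.GaussianBlur(g,(0,0),0.8)[r0:r1,c])*sgn
        k=int(d.argmax()); 
        if 0<k<len(d)-1:
            a,b,e=d[k-1:k+2]; k=k+0.5*(a-e)/(a-2*b+e)
        pts.append((c,r0+k+0.5))
    p=w2j(ray('wrist',pts,z,st)); 
    co=np.polyfit(p[:,1],p[:,0],1)
    r=p[:,0]-np.polyval(co,p[:,1]); ok=abs(r)<0.8; co=np.polyfit(p[ok,1],p[ok,0],1)
    print(n,'slope deg',np.degrees(np.arctan(co[0])).round(2),'x@-5',np.polyval(co,-5).round(2),'x@125',np.polyval(co,125).round(2),'n',ok.sum())
edge(range(300,455,3),20,34,-1,53,'lip -x')   # board->bar darker
edge(range(334,448,3),104,116,-1,46,'bar/rail')
edge(range(335,462,3),122,136,1,44,'rail back')
edge(range(165,460,4),182,196,-1,18,'board back')
E
```

```text
lip -x slope deg 0.38 x@-5 -10.69 x@125 -9.83 n 49
bar/rail slope deg 0.42 x@-5 59.12 x@125 60.08 n 38
rail back slope deg 0.21 x@-5 75.71 x@125 76.18 n 43
board back slope deg 0.13 x@-5 139.62 x@125 139.91 n 74
```

```bash
python3 -c "
from h import *
print(env.job_done(), env.state()['time_s'])"
```

```text
the job is handed in; nothing more can be done
the job is handed in; nothing more can be done
```

The bar is flush in the corner and the 21 mm spacer (c) is standing upright, fully down in the gap. I handed the job in at about 22 s, with the gripper clear of everything. No verdict is reported.

**Bar:** I pushed it +y onto the end fence, +x onto the rail, then +y again, because the first look showed it about 1.7 mm short of the fence. The last picture puts its free end at jig y ≈ −10.0 mm. Its angle to the rail reads about 0.2°, close to the measuring noise, so I did not push it again.

**Spacer choice:** I did not try the other spacers. The stop in use measured 57 mm long, leaving a gap of about 23 mm. That matches spacer c, and the gripper read 21 mm on it in the rack.

**Placing:** I levelled the leaning spacer by pushing its foot against the stop's side face. It went into the gap without jamming and then met the board. After release its top centre was at about jig (40.5, −21.3), against (42.5, −21.6) intended. So it is about 2 mm off in x, and it looked upright.

**Checks that disagreed:**
- The first top-camera jig position was about 3 mm off the wrist-camera one, so I worked from the wrist camera.
- The tool tilted by up to about 2° under the pushes. I corrected this by pressing the fingers against the rail's back and a parked stop, both fixed.

The arm did not touch the jars, knife, lid, other spacers or coloured look-alikes.

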